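# Brush out the parts jar, fill it and screw its lid on

## Robot

A 6-joint arm with a two-finger parallel gripper is mounted at the origin on the work surface. World frame = base frame: x ahead of the robot, y to its left, z up, the work surface at z = 0. Lengths are in mm, angles in rad, forces in N, time in s.
With the tool pointing down it reaches from about 350 to 775 mm from the base axis. Payload 7.3 kg.
Tool frame: the origin (TCP) lies between the finger pads; the fingertips stand 25 mm ahead of it and the grasp point (between the pads) lies 6 mm ahead of it; z points along the fingers, y is the line along which they close (so a half turn about z gives the same grasp; the last joint's range is limited). The gripper opens to 92 mm and grips with 3 to 60 N. Pads are 19 mm wide; open, the fingers measure 130 mm over their backs; the gripper's body (75 mm by 190 mm) begins 47 mm behind the grasp point.
Start: joints at [1.115, 0.342, 1.524, -0, 1.275, -0.146], TCP at [160.04, 500.03, 251.741] pointing down, gripper open.
Joint ranges: [-2.53, 2.53], [-0.77, 2.02], [0.04, 2.7], [-1, 4.14], [0.28, 2.66], [-3.11, 3.11]. Speed limits (rad/s): [2.57, 2.57, 3.14, 3.14, 3.14, 3.14].

## Interface

Orientations are given as [roll, pitch, yaw] about the fixed x, y, z axes, in that order (R = Rz(yaw) Ry(pitch) Rx(roll)).
In Python, from plant import bot gives the robot as it stands.
- The arm moves only by the tool play_rows, never from a script. Its argument "commands" is a list of rows, each an object of numbers: "x", "y", "z": the shift along the tool's x, y, z in m; "twist": the turn about the tool's z in degrees. In form: [{"x": .., "y": .., "z": .., "twist": ..}, ...]. A call has exactly 8 rows; each row is the pose to reach, as a shift and turn from the pose commanded when the call began, along the tool's axes at that moment; what a row does not reach only later rows make up. A row lasts 1/10 s, in which the tool goes at most 50 mm and 8.59 degrees, less where a joint would pass 70% of its speed; a pose out of reach is approached as far as the arm can. A call with a gripper value outside its range is refused whole. "jaw" is the closure, from 0 (fully open) to 1 (shut), set as the call begins (left out, the last holds). The fingers move at their own pace and stop on an object; the grip force is fixed at half the most. Time passes only in rows, so rows that repeat a pose let the fingers close, or fill a call up. It gives the time, the measured TCP pose, the force, the opening and the grip force at its end, in the units of the state.
- bot.get_obs(): the state, without advancing time (a new reading comes with each control period).
- bot.capture(name): name is "side" or "top" or "wrist"; returns a dict with "pixels" (480x640x3 uint8, red, green, blue), "fx", "fy", "cx", "cy" (pixels), "k1" (the pictures are not rectified: a ray, as slopes to the right and down, at radius r is drawn at 1 + k1 r^2 times it, then the intrinsics apply), "eye" and "rotation" of the camera in the world. Camera axes: x right, y down, z forward; pixel columns grow to the right and rows downward; lengths in mm; the calibration is good to about 2 mm. A picture is of the moment at which its call begins. There is no depth.
- bot.close_job(): hands the job in; it is judged then, once.
The state is a dict: "time": time; "joint_positions": joint angles; "dq": joint speeds; "tau": joint torques, N m; "tool_pos": TCP position; "tcp_rot": TCP orientation; "contact_force": force on the tool from outside, world axes, zero at the start; "moment": the same for the moment, N m; "grip_width": finger opening in mm; "finger_force": force on a finger pad.
Only numpy, scipy, OpenCV 4.12 (cv2) and the standard library are available. Lean on these libraries where they do the work, as an engineer would, in place of code of your own. Each camera call takes 0.05 s, during which the arm holds its last target. There are 200 camera calls.

## Task

Get the open jar in the wooden rack ready for storage: brush it out with at least two full strokes of the bottle brush, from its floor up to its mouth, and put the brush back upright in its stand. Then put every salvaged part from the cardboard sheet into the jar. Set the lid on the jar and back it off counter-clockwise until it rides up to the thread start and clicks down, then screw it clockwise fully home; leave the glue bottle and screwdriver alone.

Things in the scene. Friction and masses are not known exactly. Their poses are not given: they have to be found in the camera images.
- jar_mouth (a point): Centre of the open jar's mouth in the plane of its rim, 130 mm above the bench, z up. Clear glass jar, fixed in the rack, cannot move: body 88 mm square, 118 mm high, inside 80 mm square; mouth 59 mm across, neck 66 mm outside. Right-hand two-start thread on the neck, lead 14 mm a turn, ridges 4 mm proud; the two starts face the jar's +x and -x. Its x axis is level, across the rack.
- jar: The open jar; origin under its centre, on the rack's base board 12 mm above the bench; its inner floor is 6 mm above this, 112 mm below jar_mouth.
- thread_start (a point): One of the two thread starts: the +x side of the jar's neck, ridge top 3 mm below the rim; the other is opposite. From each start the ridge winds down clockwise seen from above.
- lid_grip (a point): Centre of the upright grip bar on the black screw lid; bar along x, 64 mm long, 14 wide, 26 high, z up. Lid 82 mm across; plate 4 mm thick under the bar, 16 mm skirt below. Starts on the bench, skirt down, this point 33 mm up. About 0.09 kg. Two thread lugs inside the skirt, under the two ends of the bar; a tapered plug below the plate centres it in the mouth.
- lid_seat (a point): Centre of the underside of the lid's top plate, 17 mm below lid_grip; it lies on the rim when the lid is home. Merely set on, the lid rests with its lugs on the ridges, this point 4 to 11 mm above the rim. Turned counter-clockwise it rides up, 7 mm a half turn, highest with the bar in line with the starts; 10 degrees on, the lugs drop 7 mm off the starts: the click.
- lid: The lid; same axes, origin at lid_seat. After the click it goes clockwise under the ridges and comes down 4 to 5 mm to its seat in about 120 degrees, then jams tight some 40 degrees on. It rises and drops only if it can slide up and down between the fingers: turn it with the fingers about 3 mm wider than the bar.
- rack: Pine rack screwed to the bench, 108 mm in x by 260 mm in y, 36 mm high, origin under its centre; two pockets at y = +65 and -65 mm, one with the open jar, the other with a full, closed one.
- full_jar: The full jar beside the open one, 130 mm away, closed with the same kind of lid, fixed; its bar tops out 160 mm above the bench. Leave it. Origin under its centre.
- brush_grip (a point): middle of the brush's round wooden handle (20 mm diameter, 78 mm long), z along the brush towards the handle's end. The brush is 200 mm long: flat-ended bristle head 50 mm across (stiff over 46 mm) and 88 mm long, its end 160 mm below this point. It starts upright in its stand, bristles down. Mass about 0.09 kg.
- brush_tip (a point): centre of the flat bristle end of the brush, 160 mm from brush_grip along its -z.
- stand_floor (a point): centre of the floor inside the brush stand, 8 mm above the bench, z up: a fixed grey tube, 56 mm inside, standing 70 mm above this point, on a foot 100 mm across.
- bearing1_mid (a point): centre of a steel ball bearing, a disc 32 mm across and 12 mm thick, lying flat on the cardboard sheet (220 x 150 mm, 4 mm thick, fixed), z its axis. May be absent.
- bearing2_mid (a point): centre of a second bearing, same as the first. May be absent.
- pulley_mid (a point): centre of a small aluminium belt pulley, 30 mm across and 18 mm high, standing on the sheet, z its axis. May be absent.
- bush_mid (a point): centre of a brass bush, 24 mm across and 26 mm high, standing on the sheet, z its axis. May be absent.
- collar_mid (a point): centre of a dark steel shaft collar, 28 mm across and 15 mm high, lying flat on the sheet, z its axis. May be absent.
- glue: orange glue bottle, 46 mm across, 172 mm high with its nozzle, standing; origin under its centre. Leave alone.
- driver: screwdriver, 190 mm long, lying on the bench; origin under its centre, x along it. Leave alone.
Mind the look-alikes: they are no part of the job. There is more than one size of the part that bears bush_mid; the job needs the smaller. Leave any yellow look-alike of the part that bears bearing1_mid alone.

How it is judged (in metres and radians):
On the way, in this order (a step that is already met when the one before it is completed fails the run):
1. with the jar still empty of parts, the brush reaches its floor (end within 22 mm of it) (z of brush_tip in the frame of jar_mouth between -0.116 and -0.09 m and horizontal distance between brush_tip and jar_mouth below 0.03 m and horizontal distance between each of bearing1_mid, bearing2_mid, pulley_mid, bush_mid, collar_mid and jar_mouth above 0.06 m), for 0.05 s.
2. the brush is drawn up to the mouth (end less than 50 mm below the rim) (z of brush_tip in the frame of jar_mouth between -0.05 and 0.03 m and horizontal distance between brush_tip and jar_mouth below 0.03 m and horizontal distance between each of bearing1_mid, bearing2_mid, pulley_mid, bush_mid, collar_mid and jar_mouth above 0.06 m), for 0.05 s.
3. second stroke: down to the floor again (all of step 1), for 0.05 s.
4. and up to the mouth again (all of step 2), for 0.05 s.
5. all parts are inside the jar and the brush is back upright in its stand (horizontal distance between brush_tip and stand_floor below 0.012 m and z of brush_tip in the frame of stand_floor between -0.004 and 0.008 m and angle between brush_grip's own z axis and vertical below 0.2 rad and z of bearing1_mid in the frame of jar_mouth between -0.116 and -0.03 m and horizontal distance between each of bearing1_mid, bearing2_mid, pulley_mid, bush_mid, collar_mid and jar_mouth below 0.055 m and z of bearing2_mid in the frame of jar_mouth between -0.116 and -0.03 m and z of pulley_mid in the frame of jar_mouth between -0.116 and -0.03 m and z of bush_mid in the frame of jar_mouth between -0.116 and -0.03 m and z of collar_mid in the frame of jar_mouth between -0.116 and -0.03 m), for 0.2 s.
6. the lid sits square on the jar, its lugs resting on the thread, ridden up close to the thread start (lid within 2 mm of its highest) (z of lid_grip in the frame of jar_mouth between 0.0264 and 0.0305 m and horizontal distance between lid_grip and jar_mouth below 0.005 m and angle between lid_grip's own z axis and vertical below 0.09 rad and contact force between lid and jar above 0.1 N), for 0.1 s.
7. backed further, it has dropped off the thread start (bar within 25 degrees of the starts, lid 2 to 6 mm above home) (z of lid_grip in the frame of jar_mouth between 0.019 and 0.0235 m and horizontal distance between lid_grip and jar_mouth below 0.005 m and angle between lid_grip's own z axis and vertical below 0.09 rad and angle between the x axis of lid_grip and the x axis of jar_mouth, either way round below 0.44 rad), for 0.1 s.
8. turned clockwise, the lid is home (z of lid_grip in the frame of jar_mouth between 0.015 and 0.0184 m and horizontal distance between lid_grip and jar_mouth below 0.005 m and angle between lid_grip's own z axis and vertical below 0.09 rad), for 0.2 s.
At the end, for the whole second after the job is handed in: The lid is screwed home on the jar (within 1.4 mm of seated, level, centred) and at rest, every part that was there lies inside the jar below its neck, and the brush stands in its stand with its end within 8 mm of the floor and less than 11 degrees off upright (all of step 5 and all of step 8 and linear speed of lid below 0.02 m/s and linear speed of brush below 0.03 m/s); the robot touches nothing.
It fails at once if the glue bottle is pushed more than 30 mm or knocked over (distance of glue from where it was at the start of the episode above 0.03 m).
It fails at once if the screwdriver is pushed more than 30 mm or knocked over (distance of driver from where it was at the start of the episode above 0.03 m).
Of bearing1, bearing2, pulley, bush, collar only 3 to 5 are there at a start; the rules pass over those that are not, and their reading is None.
At some moment in a run one of bearing1, bearing2, pulley, bush, collar may be knocked a few centimetres aside while the robot is not near it.
It also fails if it takes over 210 s, if anything falls off the work surface, if the arm or the gripper's body presses on something with over 40 N, if the wrist force passes 120 N, or if a joint passes its speed limit or range.

## Working session

There is one attempt and no reset: what is moved stays moved. The work goes in short steps, Python scripts to look and compute and a tool call to move; the robot and the scene stay as the last step left them, time stands still between calls to the robot, and variables do not carry over. Pictures are saved under pics/ and viewed, at most 14 in all, crops included, and the job is handed in when it is done.

Besides the shell and the picture viewer there is one more tool, called as name([rows], argument=value, ...), one row to a line, values as JSON. play_rows: Moves the arm, as the interface text tells. Its arguments: {"type":"object","properties":{"commands":{"type":"array"},"jaw":{"type":"number"}},"required":["commands"]}

```bash
mkdir -p pics; cat > h.py <<'E'
import numpy as np, cv2
from plant import bot
from scipy.spatial.transform import Rotation as R
def cap(n,f):
    c=bot.capture(n); cv2.imwrite(f'pics/{f}.png',c['pixels'][:,:,::-1]); np.save(f'pics/{f}.npy',{k:v for k,v in c.items()},allow_pickle=True); return c
def load(f): return np.load(f'pics/{f}.npy',allow_pickle=True).item()
def ray(c,u,v):
    x=(u-c['cx'])/c['fx'];y=(v-c['cy'])/c['fy'];k=c['k1'];a,b=x,y
    for _ in range(30):
        s=1+k*(a*a+b*b);a,b=x/s,y/s
    return np.array(c['rotation'])@np.array([a,b,1.])
def at(c,u,v,z):
    d=ray(c,u,v);e=np.array(c['eye']);return (e+d*(z-e[2])/d[2]).round(1)
def proj(c,p):
    q=np.array(c['rotation']).T@(np.array(p)-np.array(c['eye']));a,b=q[:2]/q[2];s=1+c['k1']*(a*a+b*b)
    return np.round([a*s*c['fx']+c['cx'],b*s*c['fy']+c['cy']],1)
def crop(f,u0,v0,u1,v1,s,o):
    im=cv2.imread(f'pics/{f}.png')[v0:v1,u0:u1];cv2.imwrite(f'pics/{o}.png',cv2.resize(im,None,fx=s,fy=s,interpolation=cv2.INTER_CUBIC))
E
python3 - <<'E'
from h import *
print(bot.get_obs())
for n in('top','side'):
    c=cap(n,n+'0');print({k:v for k,v in c.items() if k!='pixels'})
E
```

```text
{'time': 0.0, 'joint_positions': array([ 1.11500886e+00,  3.42706401e-01,  1.52501344e+00, -2.25746968e-05,
        1.27542968e+00, -1.45995676e-01]), 'dq': array([ 0.00155161, -0.00032938, -0.0002162 , -0.00234775,  0.00189062,
        0.00037889]), 'tau': array([ 1.91674453e-04, -4.31238377e+01, -2.44217777e+01,  7.17640459e-02,
        5.60030504e-02, -1.17391501e-04]), 'tool_pos': array([159.86618638, 499.67081611, 251.05466908]), 'tcp_rot': array([-3.14004921e+00, -2.05132071e-04,  2.83180729e+00]), 'contact_force': array([ 0.60612764, -0.17667954,  0.61227051]), 'moment': array([ 0.02864047, -0.0026728 , -0.01562803]), 'finger_force': 0.0, 'grip_width': 91.97649098273713}
{'fx': 605.0591295574691, 'fy': 605.0591295574691, 'cx': 319.2359908091916, 'cy': 247.8985172944889, 'k1': -0.2120371288633673, 'eye': array([ 348.93775681,   -9.96535407, 1517.05892842]), 'rotation': array([-3.02203269, -0.00923152, -1.56154332])}
{'fx': 466.4985793629816, 'fy': 466.4985793629816, 'cx': 320.2232498170329, 'cy': 240.41507476061335, 'k1': 0.03311929217139059, 'eye': array([ 338.97817651, -646.09874398,  743.9710488 ]), 'rotation': array([-2.33591705e+00,  4.02613981e-04, -2.79749736e-01])}
```

Rotation is rpy; I'll convert.

```bash
sed -i "s/np.array(c\['rotation'\])/R.from_euler('xyz',c['rotation']).as_matrix()/g" h.py; python3 - <<'E'
from h import *
c=load('top0');print(at(c,320,240,0),proj(c,[0,0,0]))
E
```

```text
[551.5 -24.    0. ] [308.3 459.7]
```

View pics/top0.png

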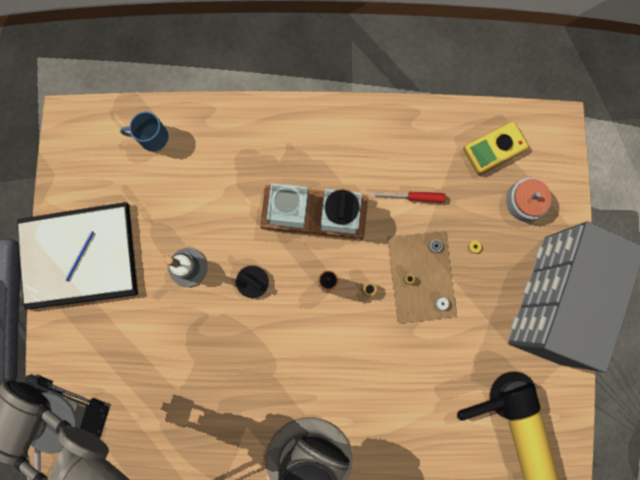

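View pics/side0.png

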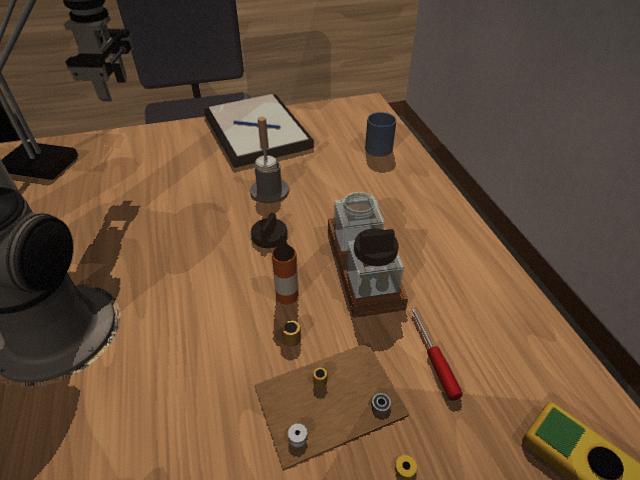

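Top view: open jar (288,203), closed jar (342,210), brush in its stand (182,266), lid (252,282), glue (328,280), and the screwdriver near (410,197). On the sheet there's a brass bush (410,280), a ring (436,246) and a white/aluminium part (443,303). Off the sheet are a bigger brass bush (370,289) and a yellow ring (475,247), both look-alikes. I'll confirm in an enlarged crop.

```bash
python3 - <<'E'
from h import *
crop('top0',350,225,500,325,5,'a');
crop('top0',150,170,370,300,3.6,'b')
E
```

```text
(no output)
```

View pics/a.png

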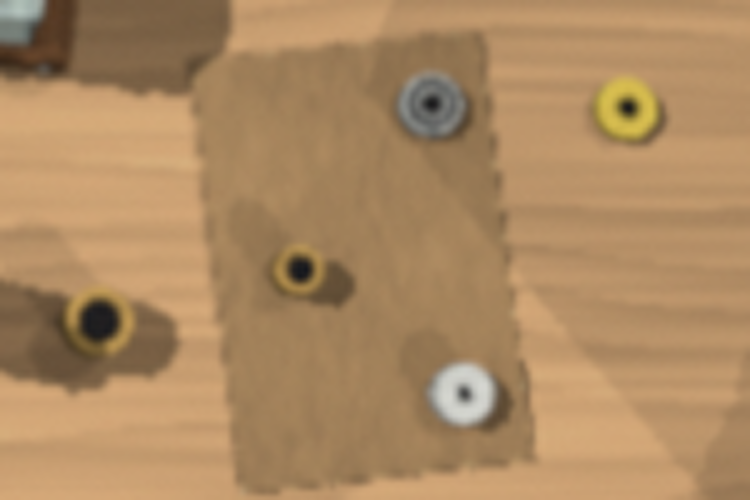

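View pics/b.png

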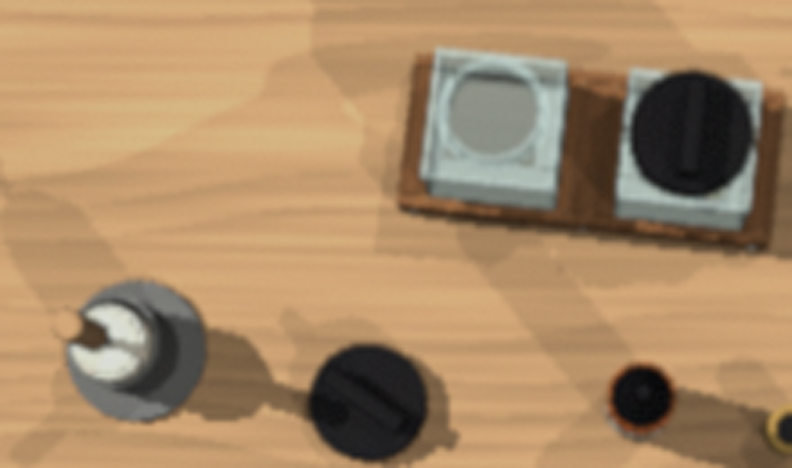

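The sheet holds three parts: bearing (grey ring, ~(436,246)), small bush (410,279) and aluminium pulley (443,304). The bush at (370,289) stands off the sheet and is larger (ring ~13 px against ~10 px), so I leave it. The yellow ring at (475,246) is also left alone.

```bash
python3 - <<'E'
from h import *
c=load('top0')
B=lambda u,v,z:at(c,150+u/3.6,170+v/3.6,z)
A=lambda u,v,z:at(c,350+u/5,225+v/5,z)
print('mouth',B(496,108,130), 'full lid',B(692,133,145))
print('brushtop',B(69,325,208),'stand foot',B(140,350,5))
print('lid ctr',B(369,402,20),'bar',B(335,378,46),B(405,427,46))
print('full bar',B(695,85,160),B(690,172,160))
print('rack',B(425,52,36),B(783,90,36),B(400,207,36),B(768,245,36))
print('bearing',A(432,104,16),'bush',A(300,268,30),'pulley',A(464,393,22))
print('glue',B(641,397,150), 'bigbush',A(98,320,30))
s=load('side0')
for n,p in dict(mouth=B(496,108,130),brush=B(69,325,208),stand=B(140,350,5),lid=[*B(369,402,20)[:2],46]).items(): print(n,proj(s,p))
E
```

```text
mouth [627.5  53.3 130. ] full lid [609.6 -73.2 145. ]
brushtop [475.5 309.1 208. ] stand foot [478.1 306.9   5. ]
lid ctr [442.8 142.7  20. ] bar [457.2 163.5  46. ] [424.6 115.3  46. ]
full bar [637.8 -74.4 160. ] [581.6 -71.4 160. ]
rack [685.7 107.7  36. ] [ 661.5 -141.5   36. ] [576.4 122.6  36. ] [ 552.7 -130.9   36. ]
bearing [ 537.8 -317.9   16. ] bush [ 453.4 -247.6   30. ] pulley [ 392.  -331.5   22. ]
glue [439.7 -41.7 150. ] bigbush [ 427. -147.   30.]
mouth [361.  202.8]
brush [261.9 119. ]
stand [270.  190.6]
lid [267.9 222. ]
```

```bash
cat >> h.py <<'E'
def rel(x,y,z,yaw=None):
    o=bot.get_obs();r=R.from_euler('xyz',o['tcp_rot']);d=r.inv().apply(np.array([x,y,z])-o['tool_pos'])
    yw=np.degrees(o['tcp_rot'][2]);t=0 if yaw is None else -((yaw-yw+180)%360-180)
    print('shift m',(d/1000).round(4),'twist',round(t,1),'| at',o['tool_pos'].round(1),'yaw',round(yw,1),'q',o['joint_positions'].round(2),'F',o['contact_force'].round(1),'w',round(o['grip_width'],1),'t',round(o['time'],1))
E
python3 -c "
from h import *
rel(476,308,300)"
```

```text
shift m [-0.3595 -0.0863 -0.0488] twist 0 | at [159.9 499.7 251.1] yaw 162.2 q [ 1.12  0.34  1.52  0.    1.28 -0.15] F [ 0.2 -0.7  0.5] w 91.7 t 0.1
```

play_rows([
  {"x": -0.045, "y": -0.011, "z": -0.02},
  {"x": -0.09, "y": -0.022, "z": -0.04},
  {"x": -0.135, "y": -0.033, "z": -0.049},
  {"x": -0.18, "y": -0.043, "z": -0.049},
  {"x": -0.225, "y": -0.054, "z": -0.049},
  {"x": -0.27, "y": -0.065, "z": -0.049},
  {"x": -0.315, "y": -0.076, "z": -0.049},
  {"x": -0.36, "y": -0.086, "z": -0.049},
], jaw=0.3)

```text
invalid input at $.commands[0]: expected keys x, y, z, twist
```

```bash
python3 -c "
from h import *
c=cap('wrist','w1');print({k:v for k,v in c.items() if k!='pixels'})
rel(476,308,174)
print(proj(c,[476,308,208]))"
```

```text
{'fx': 397.30117640508746, 'fy': 397.30117640508746, 'cx': 325.92966210786136, 'cy': 239.39963386158078, 'k1': -0.07738220334466928, 'eye': array([ 86.9152627 , 523.16249579, 384.73212844]), 'rotation': array([2.85884384e+00, 2.01791053e-03, 1.26140944e+00])}
shift m [-0.3595 -0.0862  0.0772] twist 0 | at [159.9 499.8 251.2] yaw 162.2 q [ 1.11  0.34  1.52 -0.    1.28 -0.15] F [ 0.2 -0.1  0.8] w 91.8 t 0.1
[223.9 676.9]
```

View pics/w1.png

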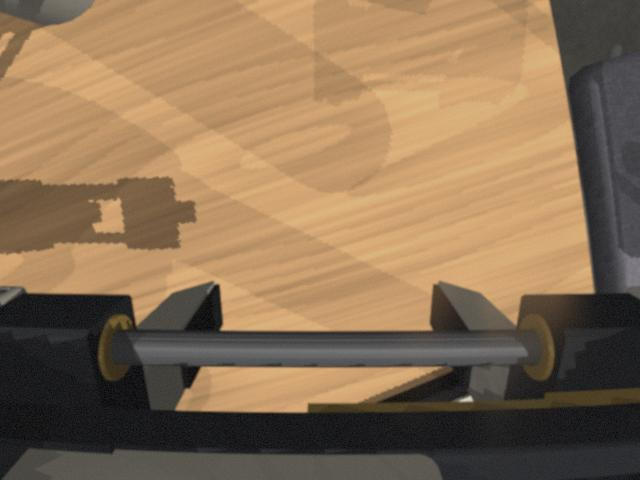

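That view was before any motion: it shows only the fingers (bottom) and bare bench. Each row needs all four keys.

play_rows([
  {"x": -0.045, "y": -0.011, "z": -0.02, "twist": 0},
  {"x": -0.09, "y": -0.022, "z": -0.04, "twist": 0},
  {"x": -0.135, "y": -0.033, "z": -0.049, "twist": 0},
  {"x": -0.18, "y": -0.043, "z": -0.049, "twist": 0},
  {"x": -0.225, "y": -0.054, "z": -0.049, "twist": 0},
  {"x": -0.27, "y": -0.065, "z": -0.049, "twist": 0},
  {"x": -0.315, "y": -0.076, "z": -0.049, "twist": 0},
  {"x": -0.36, "y": -0.086, "z": -0.049, "twist": 0},
], jaw=0.3)

```text
time: 0.95
tool_pos: [478.0, 307.0, 300.6]
tcp_rot: [-3.141, -0.0, 2.832]
contact_force: [0.5, 0.9, 0.2]
grip_width: 64.2
finger_force: 0.0
```

```bash
python3 -c "
from h import *
c=cap('wrist','w1')
rel(476,308,174)
print(proj(c,[476,308,208]),proj(c,[476,308,168]))"
```

```text
shift m [0.0092 0.0025 0.1258] twist 0 | at [483.6 303.1 299.8] yaw 162.0 q [ 0.43  0.4   1.31 -0.    1.43 -0.83] F [ 2.9 -4.6 -0.7] w 64.4 t 1.0
[326.9 253.4] [326.8 235.4]
```

View pics/w1.png

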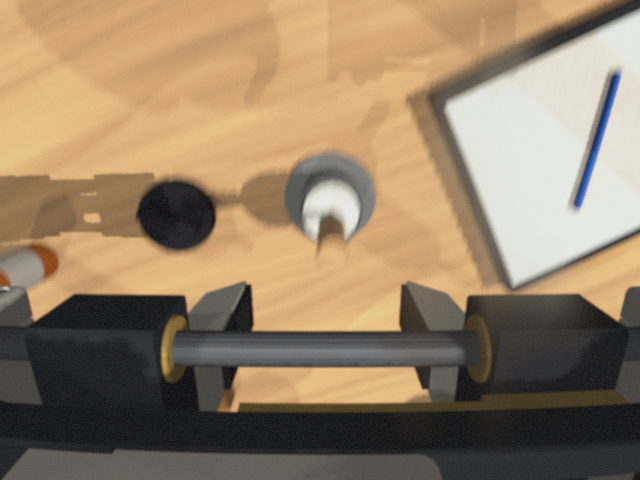

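The brush handle (top at ~(330,257), prediction (327,253)) is confirmed. Blurred because the arm was still settling. Descend.

play_rows([
  {"x": 0, "y": 0, "z": 0, "twist": 0},
  {"x": 0, "y": 0, "z": 0, "twist": 0},
  {"x": 0, "y": 0, "z": 0.02, "twist": 0},
  {"x": 0, "y": 0, "z": 0.045, "twist": 0},
  {"x": 0, "y": 0, "z": 0.07, "twist": 0},
  {"x": 0, "y": 0, "z": 0.095, "twist": 0},
  {"x": 0, "y": 0, "z": 0.115, "twist": 0},
  {"x": 0, "y": 0, "z": 0.126, "twist": 0},
])

```text
time: 1.8
tool_pos: [474.6, 309.2, 173.3]
tcp_rot: [-3.14, -0.002, 2.834]
contact_force: [-0.5, 0.1, -0.8]
grip_width: 64.2
finger_force: 0.0
```

```bash
python3 -c "
from h import *
c=cap('wrist','w2')
rel(476,308,174)
print(proj(c,[476,308,208]),proj(c,[476,308,168]))"
```

```text
shift m [-0.0017 -0.0004 -0.0018] twist 0 | at [474.5 308.9 172.3] yaw 162.4 q [ 0.44  0.49  1.52  0.    1.13 -0.82] F [-0.4 -0.6 -0.7] w 64.3 t 1.9
[323.6 399.1] [324.4 332.4]
```

View pics/w2.png

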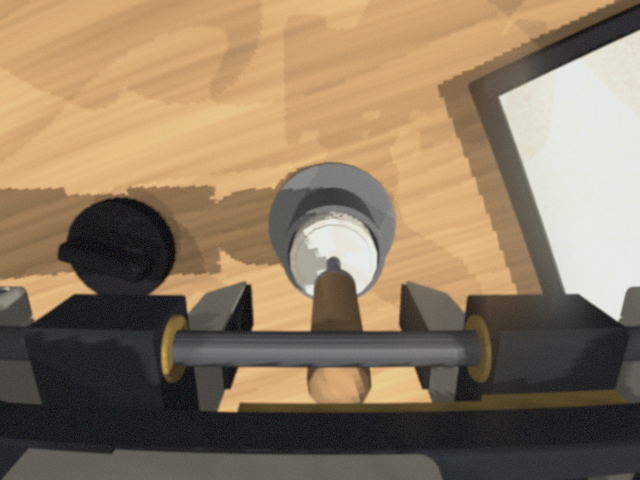

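The brush handle sits ~11 px (about 4 mm) right of the finger centre (326). I shift +4 mm along tool y, then close.

play_rows([
  {"x": 0, "y": 0.002, "z": 0, "twist": 0},
  {"x": 0, "y": 0.004, "z": 0, "twist": 0},
  {"x": 0, "y": 0.004, "z": 0, "twist": 0},
  {"x": 0, "y": 0.004, "z": 0, "twist": 0},
  {"x": 0, "y": 0.004, "z": 0, "twist": 0},
  {"x": 0, "y": 0.004, "z": 0, "twist": 0},
  {"x": 0, "y": 0.004, "z": 0, "twist": 0},
  {"x": 0, "y": 0.004, "z": 0, "twist": 0},
])

```text
time: 2.65
tool_pos: [477.9, 312.1, 174.7]
tcp_rot: [3.142, 0.0, 2.832]
contact_force: [0.6, -0.3, -0.4]
grip_width: 64.2
finger_force: 0.0
```

play_rows([
  {"x": 0, "y": 0, "z": 0, "twist": 0},
  {"x": 0, "y": 0, "z": 0, "twist": 0},
  {"x": 0, "y": 0, "z": 0, "twist": 0},
  {"x": 0, "y": 0, "z": 0, "twist": 0},
  {"x": 0, "y": 0, "z": 0, "twist": 0},
  {"x": 0, "y": 0, "z": 0, "twist": 0},
  {"x": 0, "y": 0, "z": 0, "twist": 0},
  {"x": 0, "y": 0, "z": 0, "twist": 0},
], jaw=0.9)

```text
time: 3.45
tool_pos: [477.9, 312.2, 174.7]
tcp_rot: [3.142, 0.0, 2.832]
contact_force: [-0.2, -0.0, 0.6]
grip_width: 20.1
finger_force: 30.0
```

```bash
python3 -c "
from h import *
cap('side','s1')
rel(476,308,320)"
```

```text
shift m [ 0.0005 -0.0046 -0.1453] twist 0 | at [477.9 312.2 174.7] yaw 162.3 q [ 0.44  0.49  1.51  0.    1.14 -0.82] F [-0.9  0.8  0.2] w 19.5 t 3.5
```

Gripped (19.8 mm, no side load). Lift straight up 150 mm.

play_rows([
  {"x": 0, "y": 0, "z": -0.02, "twist": 0},
  {"x": 0, "y": 0, "z": -0.045, "twist": 0},
  {"x": 0, "y": 0, "z": -0.07, "twist": 0},
  {"x": 0, "y": 0, "z": -0.1, "twist": 0},
  {"x": 0, "y": 0, "z": -0.13, "twist": 0},
  {"x": 0, "y": 0, "z": -0.15, "twist": 0},
  {"x": 0, "y": 0, "z": -0.15, "twist": 0},
  {"x": 0, "y": 0, "z": -0.15, "twist": 0},
])

```text
time: 4.3
tool_pos: [477.7, 312.1, 323.9]
tcp_rot: [-3.141, -0.0, 2.832]
contact_force: [-0.1, -0.8, -1.5]
grip_width: 19.5
finger_force: 30.0
```

```bash
python3 -c "
from h import *
cap('side','s2')
rel(626.5,54,325)"
```

```text
shift m [-0.2206 -0.2002 -0.0019] twist 0 | at [477.4 311.9 323.2] yaw 162.3 q [ 0.44  0.39  1.26  0.    1.5  -0.82] F [ 0.2  0.4 -1.3] w 19.4 t 4.3
```

play_rows([
  {"x": -0.02, "y": -0.018, "z": -0.002, "twist": 0},
  {"x": -0.06, "y": -0.055, "z": -0.002, "twist": 0},
  {"x": -0.1, "y": -0.091, "z": -0.002, "twist": 0},
  {"x": -0.14, "y": -0.127, "z": -0.002, "twist": 0},
  {"x": -0.18, "y": -0.163, "z": -0.002, "twist": 0},
  {"x": -0.21, "y": -0.191, "z": -0.002, "twist": 0},
  {"x": -0.2205, "y": -0.2, "z": -0.002, "twist": 0},
  {"x": -0.2205, "y": -0.2, "z": -0.002, "twist": 0},
])

```text
time: 5.15
tool_pos: [627.7, 51.1, 323.7]
tcp_rot: [-3.14, -0.004, 2.827]
contact_force: [-0.2, 0.9, -0.7]
grip_width: 19.3
finger_force: 30.0
```

play_rows([
  {"x": 0, "y": 0, "z": 0, "twist": 0},
  {"x": 0, "y": 0, "z": 0, "twist": 0},
  {"x": 0, "y": 0, "z": 0, "twist": 0},
  {"x": 0, "y": 0, "z": 0, "twist": 0},
  {"x": 0, "y": 0, "z": 0, "twist": 0},
  {"x": 0, "y": 0, "z": 0, "twist": 0},
  {"x": 0, "y": 0, "z": 0, "twist": 0},
  {"x": 0, "y": 0, "z": 0, "twist": 0},
])

```text
time: 5.95
tool_pos: [626.9, 54.5, 326.8]
tcp_rot: [3.141, 0.0, 2.832]
contact_force: [0.6, 1.0, -1.1]
grip_width: 19.7
finger_force: 30.0
```

```bash
python3 -c "
from h import *
c=cap('side','s3');w=cap('wrist','w3')
rel(626.5,54,325)
print(proj(c,[626.5,54,130]),proj(c,[626.5,54,158]),proj(w,[626.5,54,130]),proj(w,[626.5,54,158]))
crop('s3',290,80,440,230,3.5,'s3c'); crop('w3',200,120,440,360,3,'w3c')
import cv2,numpy as np
a=cv2.imread('pics/s3c.png');b=cv2.imread('pics/w3c.png')[:,:];a=cv2.resize(a,(400,400));b=cv2.resize(b,(400,400));cv2.imwrite('pics/m3.png',np.hstack([a,b]))"
```

```text
shift m [ 0.0003 -0.0006  0.0017] twist 0 | at [626.9  54.4 326.7] yaw 162.2 q [-0.04  0.51  1.06  0.    1.57 -1.3 ] F [ 0.6  0.3 -0.1] w 19.3 t 6.0
[360.4 202.7] [361.2 192. ] [325.6 217.3] [325.5 225.3]
```

View pics/m3.png

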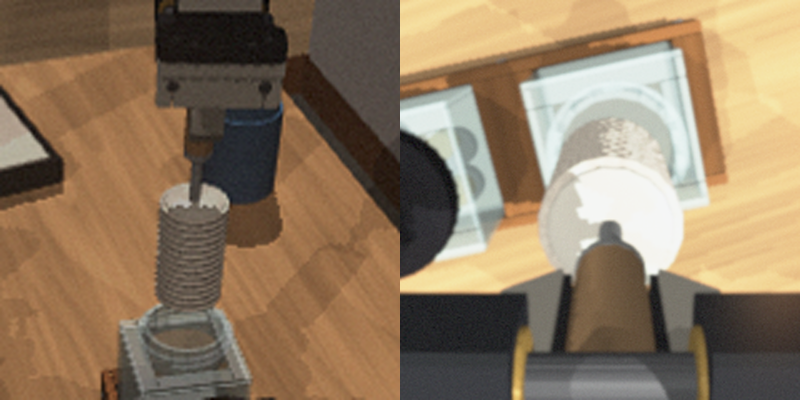

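Left (side): the brush hangs upright right above the open mouth. Right (wrist): the rim ring spans crop x≈546–692 with its top at y≈82, and looks shifted ~4 mm right of the brush. I'll check by projecting rim circles.

```bash
python3 -c "
from h import *
w=load('w3')
t=np.linspace(0,2*np.pi,73)
for x,y in((626.5,54),(627,58),(630,57),(624,58)):
  for r in (29.5,33,37):
    p=np.array([proj(w,[x+r*np.cos(a),y+r*np.sin(a),130 if r<36 else 125]) for a in t]);print(x,y,r,'cols',p[:,0].min(),p[:,0].max(),'rows',p[:,1].min(),p[:,1].max())
crop('w3',270,140,400,240,6,'w3d')
"
```

```text
626.5 54 29.5 cols 291.0 360.2 rows 182.8 250.2
626.5 54 33 cols 286.9 364.3 rows 178.6 254.0
626.5 54 37 cols 282.8 368.4 rows 173.0 256.5
627 58 29.5 cols 295.6 364.8 rows 181.9 249.4
627 58 33 cols 291.5 369.0 rows 177.7 253.2
627 58 37 cols 287.4 373.0 rows 172.1 255.7
630 57 29.5 cols 295.6 364.7 rows 185.7 252.9
630 57 33 cols 291.5 368.8 rows 181.5 256.6
630 57 37 cols 287.4 372.8 rows 175.9 259.1
624 58 29.5 cols 294.5 363.9 rows 178.4 246.3
624 58 33 cols 290.4 368.0 rows 174.2 250.1
624 58 37 cols 286.2 372.0 rows 168.7 252.7
```

View pics/w3d.png

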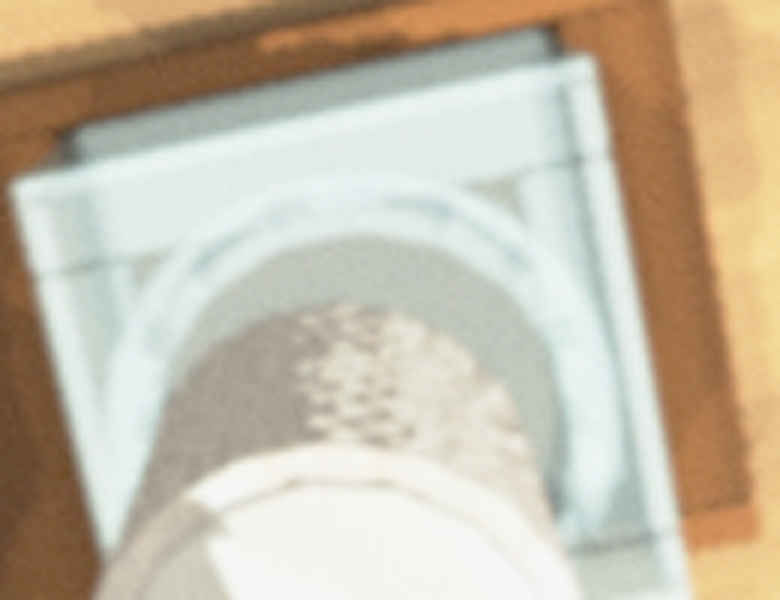

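```bash
python3 -c "
from h import *
w=load('w3')
t=np.linspace(0,2*np.pi,73)
for z in(161,249):
  p=np.array([proj(w,[626.9+25*np.cos(a),54.4+25*np.sin(a),z]) for a in t]);print(z,'cols',p[:,0].min(),p[:,0].max(),'rows',p[:,1].min(),p[:,1].max())
rel(624.5,58.2,325); 
"
```

```text
161 cols 294.0 358.3 rows 194.8 257.1
249 cols 281.9 370.4 rows 222.3 305.6
shift m [0.0035 0.0028 0.0017] twist 0 | at [626.9  54.4 326.7] yaw 162.2 q [-0.04  0.51  1.06  0.    1.57 -1.3 ] F [ 0.6  0.3 -0.1] w 19.3 t 6.0
```

play_rows([
  {"x": 0.0005, "y": 0.002, "z": 0, "twist": 0},
  {"x": 0.0005, "y": 0.004, "z": 0, "twist": 0},
  {"x": 0.0005, "y": 0.004, "z": 0.01, "twist": 0},
  {"x": 0.0005, "y": 0.004, "z": 0.02, "twist": 0},
  {"x": 0.0005, "y": 0.004, "z": 0.03, "twist": 0},
  {"x": 0.0005, "y": 0.004, "z": 0.04, "twist": 0},
  {"x": 0.0005, "y": 0.004, "z": 0.05, "twist": 0},
  {"x": 0.0005, "y": 0.004, "z": 0.05, "twist": 0},
])

```text
time: 6.85
tool_pos: [627.0, 58.4, 274.6]
tcp_rot: [-3.141, -0.003, 2.832]
contact_force: [0.2, -0.4, -0.9]
grip_width: 19.4
finger_force: 30.0
```

```bash
python3 -c "
from h import *
rel(628,58.5,191.5)
w=cap('wrist','w4'); crop('w4',250,120,410,300,3.3,'w4c')
print(bot.get_obs()['moment'].round(2))"
```

```text
shift m [-0.0012  0.0005  0.0831] twist 0 | at [627.   58.4 274.6] yaw 162.2 q [-0.03  0.53  1.17  0.    1.45 -1.29] F [ 0.2 -0.4 -0.9] w 19.4 t 6.8
[0.   0.02 0.04]
```

View pics/w4c.png

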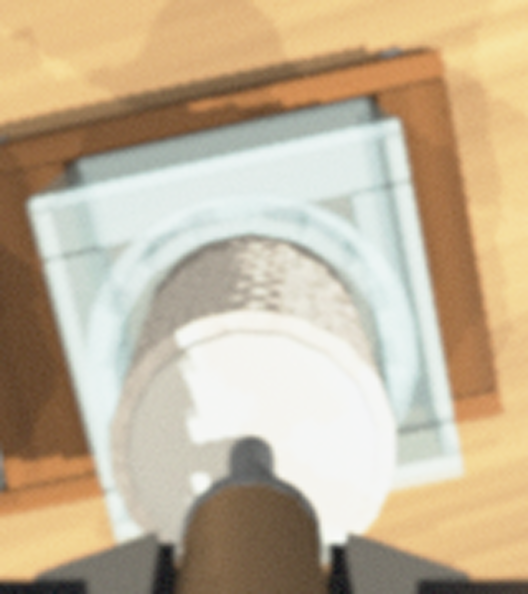

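The head is in the mouth, with no force, centred sideways but close to the far edge. I shift 3 mm back (tool −x) and run the strokes.

play_rows([
  {"x": -0.003, "y": 0, "z": 0.0, "twist": 0},
  {"x": -0.003, "y": 0, "z": 0.015, "twist": 0},
  {"x": -0.003, "y": 0, "z": 0.03, "twist": 0},
  {"x": -0.003, "y": 0, "z": 0.045, "twist": 0},
  {"x": -0.003, "y": 0, "z": 0.06, "twist": 0},
  {"x": -0.003, "y": 0, "z": 0.075, "twist": 0},
  {"x": -0.003, "y": 0, "z": 0.084, "twist": 0},
  {"x": -0.003, "y": 0, "z": 0.084, "twist": 0},
])

```text
time: 7.7
tool_pos: [630.3, 57.5, 191.8]
tcp_rot: [-3.141, -0.002, 2.832]
contact_force: [0.5, 0.0, -0.2]
grip_width: 19.4
finger_force: 30.0
```

play_rows([
  {"x": 0, "y": 0, "z": 0, "twist": 0},
  {"x": 0, "y": 0, "z": 0, "twist": 0},
  {"x": 0, "y": 0, "z": 0.0, "twist": 0},
  {"x": 0, "y": 0, "z": 0, "twist": 0},
  {"x": 0, "y": 0, "z": -0.02, "twist": 0},
  {"x": 0, "y": 0, "z": -0.04, "twist": 0},
  {"x": 0, "y": 0, "z": -0.06, "twist": 0},
  {"x": 0, "y": 0, "z": -0.08, "twist": 0},
])

```text
time: 8.5
tool_pos: [630.5, 57.5, 273.8]
tcp_rot: [3.141, 0.0, 2.832]
contact_force: [-0.0, 0.4, -0.4]
grip_width: 19.1
finger_force: 30.0
```

```bash
python3 -c "
from h import *
rel(628,58.5,191.5)"
```

```text
shift m [0.0027 0.0001 0.0823] twist 0 | at [630.5  57.5 273.8] yaw 162.2 q [-0.03  0.53  1.16  0.    1.45 -1.29] F [-0.   0.4 -0.4] w 19.1 t 8.5
```

play_rows([
  {"x": 0, "y": 0, "z": 0, "twist": 0},
  {"x": 0, "y": 0, "z": 0.015, "twist": 0},
  {"x": 0, "y": 0, "z": 0.03, "twist": 0},
  {"x": 0, "y": 0, "z": 0.045, "twist": 0},
  {"x": 0, "y": 0, "z": 0.06, "twist": 0},
  {"x": 0, "y": 0, "z": 0.075, "twist": 0},
  {"x": 0, "y": 0, "z": 0.083, "twist": 0},
  {"x": 0, "y": 0, "z": 0.083, "twist": 0},
])

```text
time: 9.3
tool_pos: [629.6, 57.5, 187.8]
tcp_rot: [-3.141, -0.003, 2.832]
contact_force: [0.4, 0.9, -1.3]
grip_width: 19.6
finger_force: 30.0
```

play_rows([
  {"x": 0, "y": 0, "z": 0, "twist": 0},
  {"x": 0, "y": 0, "z": 0, "twist": 0},
  {"x": 0, "y": 0, "z": 0.0, "twist": 0},
  {"x": 0, "y": 0, "z": 0, "twist": 0},
  {"x": 0, "y": 0, "z": -0.02, "twist": 0},
  {"x": 0, "y": 0, "z": -0.04, "twist": 0},
  {"x": 0, "y": 0, "z": -0.06, "twist": 0},
  {"x": 0, "y": 0, "z": -0.08, "twist": 0},
])

```text
time: 10.1
tool_pos: [630.5, 57.5, 270.8]
tcp_rot: [3.141, 0.0, 2.832]
contact_force: [0.4, -0.8, -1.1]
grip_width: 19.4
finger_force: 30.0
```

play_rows([
  {"x": 0, "y": 0, "z": 0, "twist": 0},
  {"x": 0, "y": 0, "z": 0, "twist": 0},
  {"x": 0, "y": 0, "z": 0.0, "twist": 0},
  {"x": 0, "y": 0, "z": -0.01, "twist": 0},
  {"x": 0, "y": 0, "z": -0.025, "twist": 0},
  {"x": 0, "y": 0, "z": -0.04, "twist": 0},
  {"x": 0, "y": 0, "z": -0.05, "twist": 0},
  {"x": 0, "y": 0, "z": -0.05, "twist": 0},
])

```text
time: 10.9
tool_pos: [631.0, 57.5, 321.3]
tcp_rot: [3.141, 0.003, 2.832]
contact_force: [0.3, -0.1, -1.1]
grip_width: 19.4
finger_force: 30.0
```

```bash
python3 -c "
from h import *
rel(477.9,312.2,326)"
```

```text
shift m [ 0.2234  0.1959 -0.0051] twist 0 | at [631.   57.5 321.3] yaw 162.3 q [-0.03  0.51  1.06  0.    1.56 -1.29] F [ 0.3 -0.1 -1.1] w 19.4 t 10.9
```

Both strokes done. Back to the stand.

play_rows([
  {"x": 0.02, "y": 0.018, "z": -0.005, "twist": 0},
  {"x": 0.06, "y": 0.053, "z": -0.005, "twist": 0},
  {"x": 0.1, "y": 0.088, "z": -0.005, "twist": 0},
  {"x": 0.14, "y": 0.123, "z": -0.005, "twist": 0},
  {"x": 0.18, "y": 0.158, "z": -0.005, "twist": 0},
  {"x": 0.21, "y": 0.184, "z": -0.005, "twist": 0},
  {"x": 0.2235, "y": 0.196, "z": -0.005, "twist": 0},
  {"x": 0.2235, "y": 0.196, "z": -0.005, "twist": 0},
])

```text
time: 11.7
tool_pos: [475.3, 314.8, 324.1]
tcp_rot: [-3.141, -0.001, 2.836]
contact_force: [0.5, -0.5, -0.9]
grip_width: 19.3
finger_force: 30.0
```

play_rows([
  {"x": 0, "y": 0, "z": 0, "twist": 0},
  {"x": 0, "y": 0, "z": 0, "twist": 0},
  {"x": 0, "y": 0, "z": 0, "twist": 0},
  {"x": 0, "y": 0, "z": 0, "twist": 0},
  {"x": 0, "y": 0, "z": 0.02, "twist": 0},
  {"x": 0, "y": 0, "z": 0.04, "twist": 0},
  {"x": 0, "y": 0, "z": 0.06, "twist": 0},
  {"x": 0, "y": 0, "z": 0.07, "twist": 0},
])

```text
time: 12.5
tool_pos: [477.2, 311.5, 253.0]
tcp_rot: [-3.14, -0.002, 2.831]
contact_force: [0.1, -0.5, -0.9]
grip_width: 19.7
finger_force: 30.0
```

```bash
python3 -c "
from h import *
rel(477.9,312.2,175.5)"
```

```text
shift m [-0.0006  0.001   0.0775] twist 0 | at [477.2 311.5 253. ] yaw 162.2 q [ 0.44  0.43  1.39 -0.    1.33 -0.82] F [ 0.1 -0.5 -0.9] w 19.7 t 12.5
```

play_rows([
  {"x": 0, "y": 0.001, "z": 0.0, "twist": 0},
  {"x": 0, "y": 0.001, "z": 0.0, "twist": 0},
  {"x": 0, "y": 0.001, "z": 0.015, "twist": 0},
  {"x": 0, "y": 0.001, "z": 0.03, "twist": 0},
  {"x": 0, "y": 0.001, "z": 0.045, "twist": 0},
  {"x": 0, "y": 0.001, "z": 0.06, "twist": 0},
  {"x": 0, "y": 0.001, "z": 0.07, "twist": 0},
  {"x": 0, "y": 0.001, "z": 0.074, "twist": 0},
])

```text
time: 13.3
tool_pos: [477.8, 313.3, 180.6]
tcp_rot: [3.142, -0.0, 2.832]
contact_force: [0.8, 0.7, -0.8]
grip_width: 19.7
finger_force: 30.0
```

play_rows([
  {"x": 0, "y": 0, "z": 0, "twist": 0},
  {"x": 0, "y": 0, "z": 0.001, "twist": 0},
  {"x": 0, "y": 0, "z": 0.001, "twist": 0},
  {"x": 0, "y": 0, "z": 0.001, "twist": 0},
  {"x": 0, "y": 0, "z": 0.001, "twist": 0},
  {"x": 0, "y": 0, "z": 0.001, "twist": 0},
  {"x": 0, "y": 0, "z": 0.001, "twist": 0},
  {"x": 0, "y": 0, "z": 0.001, "twist": 0},
])

```text
time: 14.1
tool_pos: [477.7, 313.3, 179.8]
tcp_rot: [3.141, 0.0, 2.832]
contact_force: [-0.4, -0.1, -0.2]
grip_width: 19.5
finger_force: 30.0
```

```bash
python3 -c "
from h import *
rel(477.9,312.2,174.7)"
```

```text
shift m [-0.0005 -0.001   0.0051] twist 0 | at [477.7 313.3 179.8] yaw 162.3 q [ 0.45  0.49  1.5   0.    1.15 -0.81] F [-0.4 -0.1 -0.2] w 19.5 t 14.1
```

play_rows([
  {"x": 0, "y": -0.001, "z": 0.002, "twist": 0},
  {"x": 0, "y": -0.001, "z": 0.0045, "twist": 0},
  {"x": 0, "y": -0.001, "z": 0.0045, "twist": 0},
  {"x": 0, "y": -0.001, "z": 0.0045, "twist": 0},
  {"x": 0, "y": -0.001, "z": 0.0045, "twist": 0},
  {"x": 0, "y": -0.001, "z": 0.0045, "twist": 0},
  {"x": 0, "y": -0.001, "z": 0.0045, "twist": 0},
  {"x": 0, "y": -0.001, "z": 0.0045, "twist": 0},
])

```text
time: 14.9
tool_pos: [477.4, 312.4, 175.3]
tcp_rot: [3.141, 0.0, 2.832]
contact_force: [1.6, -0.0, -0.0]
grip_width: 19.2
finger_force: 30.0
```

play_rows([
  {"x": 0, "y": 0, "z": 0, "twist": 0},
  {"x": 0, "y": 0, "z": 0, "twist": 0},
  {"x": 0, "y": 0, "z": 0, "twist": 0},
  {"x": 0, "y": 0, "z": 0, "twist": 0},
  {"x": 0, "y": 0, "z": -0.01, "twist": 0},
  {"x": 0, "y": 0, "z": -0.03, "twist": 0},
  {"x": 0, "y": 0, "z": -0.06, "twist": 0},
  {"x": 0, "y": 0, "z": -0.09, "twist": 0},
], jaw=0.5)

```text
time: 15.7
tool_pos: [477.3, 312.2, 266.8]
tcp_rot: [-3.142, -0.0, 2.832]
contact_force: [1.3, 0.7, -0.3]
grip_width: 45.9
finger_force: 0.0
```

```bash
python3 -c "
from h import *
cap('side','s5');cap('top','t5')
rel(537,-316,220,72)"
```

```text
shift m [-0.2466 -0.5819  0.0485] twist 90.3 | at [479.1 313.2 270.6] yaw 162.3 q [ 0.45  0.41  1.37  0.    1.36 -0.82] F [ 0.2 -0.2  0.5] w 45.9 t 15.8
```

play_rows([
  {"x": -0.01, "y": -0.02, "z": 0, "twist": 0},
  {"x": -0.027, "y": -0.06, "z": 0, "twist": 0},
  {"x": -0.044, "y": -0.1, "z": 0, "twist": 0},
  {"x": -0.061, "y": -0.142, "z": 0, "twist": 0},
  {"x": -0.078, "y": -0.184, "z": 0, "twist": 0},
  {"x": -0.095, "y": -0.226, "z": 0, "twist": 0},
  {"x": -0.112, "y": -0.268, "z": 0, "twist": 0},
  {"x": -0.13, "y": -0.31, "z": 0, "twist": 0},
])

```text
time: 16.6
tool_pos: [506.4, -24.2, 265.3]
tcp_rot: [3.141, 0.0, 2.832]
contact_force: [-0.2, 1.4, -0.2]
grip_width: 46.2
finger_force: 0.0
```

play_rows([
  {"x": -0.018, "y": -0.042, "z": 0, "twist": 0},
  {"x": -0.035, "y": -0.084, "z": 0, "twist": 0},
  {"x": -0.052, "y": -0.126, "z": 0, "twist": 0},
  {"x": -0.07, "y": -0.168, "z": 0.01, "twist": 0},
  {"x": -0.087, "y": -0.205, "z": 0.03, "twist": 0},
  {"x": -0.105, "y": -0.24, "z": 0.06, "twist": 0},
  {"x": -0.115, "y": -0.265, "z": 0.08, "twist": 0},
  {"x": -0.117, "y": -0.271, "z": 0.09, "twist": 0},
])

```text
time: 17.4
tool_pos: [534.3, -318.6, 172.3]
tcp_rot: [3.141, -0.003, 2.829]
contact_force: [0.2, 0.0, 0.2]
grip_width: 45.8
finger_force: 0.0
```

play_rows([
  {"x": 0, "y": 0, "z": 0, "twist": 0},
  {"x": 0, "y": 0, "z": 0, "twist": 0},
  {"x": 0, "y": 0, "z": 0, "twist": 0},
  {"x": 0, "y": 0, "z": 0, "twist": 0},
  {"x": 0, "y": 0, "z": 0, "twist": 0},
  {"x": 0, "y": 0, "z": 0, "twist": 0},
  {"x": 0, "y": 0, "z": 0, "twist": 0},
  {"x": 0, "y": 0, "z": 0, "twist": 0},
])

```text
time: 18.2
tool_pos: [535.5, -316.2, 175.2]
tcp_rot: [3.141, -0.0, 2.832]
contact_force: [0.0, 0.6, 0.4]
grip_width: 46.1
finger_force: 0.0
```

```bash
python3 -c "
from h import *
cap('wrist','w6')
rel(537,-316,180)
crop('w6',100,80,560,440,1.1,'w6a'); crop('s5',200,100,420,260,1.1*460/220,'s5a')
import cv2
a=cv2.imread('pics/w6a.png');b=cv2.imread('pics/s5a.png');b=cv2.resize(b,(290,210));k=np.zeros((a.shape[0],800,3),np.uint8);k[:,:a.shape[1]]=a;k[:210,a.shape[1]+2:a.shape[1]+292]=b;cv2.imwrite('pics/m6.png',k)"
```

```text
shift m [-0.0013  0.0007 -0.0048] twist 0 | at [ 535.5 -316.3  175.2] yaw 162.2 q [-0.66  0.58  1.35  0.    1.21 -1.92] F [-0.4 -0.   0.1] w 45.9 t 18.2
```

View pics/m6.png

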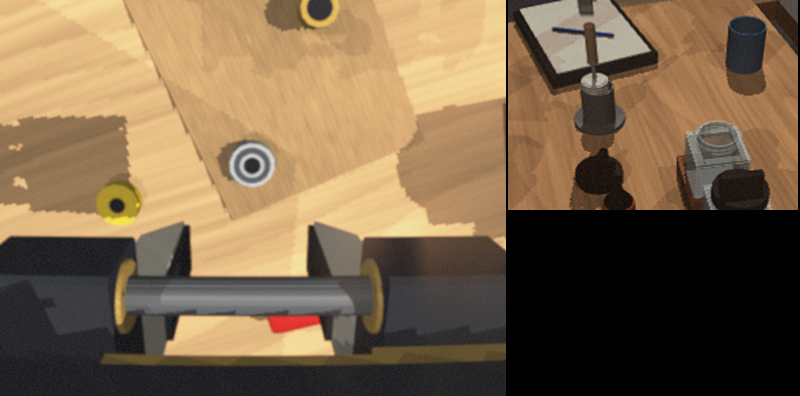

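Brush stands upright in its stand. Wrist view: bearing at (329,229), bush at (390,87), yellow look-alike at (207,266).

```bash
python3 -c "
from h import *
w=load('w6')
p=at(w,329.1,229.1,16);print(p,at(w,390,87,30))
rel(p[0],p[1],31)"
```

```text
[ 536.5 -314.3   16. ] [ 452. -245.   30.]
shift m [-0.0003  0.0022  0.1442] twist 0 | at [ 535.5 -316.3  175.2] yaw 162.2 q [-0.66  0.58  1.35  0.    1.21 -1.92] F [-0.4 -0.   0.1] w 45.9 t 18.2
```

play_rows([
  {"x": 0, "y": 0.002, "z": 0.02, "twist": 0},
  {"x": 0, "y": 0.002, "z": 0.05, "twist": 0},
  {"x": 0, "y": 0.002, "z": 0.08, "twist": 0},
  {"x": 0, "y": 0.002, "z": 0.105, "twist": 0},
  {"x": 0, "y": 0.002, "z": 0.125, "twist": 0},
  {"x": 0, "y": 0.002, "z": 0.137, "twist": 0},
  {"x": 0, "y": 0.002, "z": 0.144, "twist": 0},
  {"x": 0, "y": 0.002, "z": 0.144, "twist": 0},
])

```text
time: 19.05
tool_pos: [536.0, -314.3, 30.7]
tcp_rot: [3.141, -0.001, 2.832]
contact_force: [0.8, -0.2, 0.6]
grip_width: 45.6
finger_force: 0.0
```

play_rows([
  {"x": 0, "y": 0, "z": 0, "twist": 0},
  {"x": 0, "y": 0, "z": 0, "twist": 0},
  {"x": 0, "y": 0, "z": 0, "twist": 0},
  {"x": 0, "y": 0, "z": 0, "twist": 0},
  {"x": 0, "y": 0, "z": 0, "twist": 0},
  {"x": 0, "y": 0, "z": 0, "twist": 0},
  {"x": 0, "y": 0, "z": 0, "twist": 0},
  {"x": 0, "y": 0, "z": 0, "twist": 0},
], jaw=0.9)

```text
time: 19.85
tool_pos: [536.7, -314.8, 32.2]
tcp_rot: [-3.141, 0.002, 2.832]
contact_force: [-0.0, 0.8, 5.7]
grip_width: 30.7
finger_force: 30.0
```

play_rows([
  {"x": 0, "y": 0, "z": -0.03, "twist": 0},
  {"x": 0, "y": 0, "z": -0.07, "twist": 0},
  {"x": 0, "y": 0, "z": -0.11, "twist": 0},
  {"x": 0, "y": 0, "z": -0.15, "twist": 0},
  {"x": 0, "y": 0, "z": -0.19, "twist": 0},
  {"x": 0, "y": 0, "z": -0.21, "twist": 0},
  {"x": 0, "y": 0, "z": -0.21, "twist": 0},
  {"x": 0, "y": 0, "z": -0.21, "twist": 0},
])

```text
time: 20.65
tool_pos: [535.8, -314.2, 240.5]
tcp_rot: [3.141, -0.001, 2.832]
contact_force: [0.0, -0.0, -0.3]
grip_width: 30.8
finger_force: 30.0
```

```bash
python3 -c "
from h import *
rel(627.5,58,240)"
```

```text
shift m [0.0262 0.3824 0.0007] twist 0 | at [ 535.8 -314.2  240.5] yaw 162.2 q [-0.65  0.53  1.26  0.    1.36 -1.91] F [ 0.  -0.  -0.3] w 30.8 t 20.6
```

```bash
python3 -c "
from h import *
w=cap('wrist','w7')
g=cv2.cvtColor(w['pixels'],cv2.COLOR_RGB2HSV)
S=g[210:400:6,250:405:4,1];V=g[210:400:6,250:405:4,2]
for i,(s,v) in enumerate(zip(S,V)): print(210+6*i,''.join('B' if b<60 else ('#' if a<60 else '.') for a,b in zip(s,v)))
o=bot.get_obs()['tool_pos']
for d in(-14,0,14):
  q=o+R.from_euler('xyz',bot.get_obs()['tcp_rot']).apply([d,0,19]);print(d,proj(w,q))
"
```

```text
210 .......................................
216 .......................................
222 .......................................
228 .......................................
234 .......................................
240 .......................................
246 .......................................
252 .......................................
258 .......................................
264 .......................................
270 .......................................
276 ................#######................
282 ........#....############..............
288 ....#####B..###############..B#####....
294 #########B.#################.B#########
300 B#######BBB#################BBB#######.
306 B#######BB####B###BB#########BB#######.
312 B#######BB##BB##BBBBBB#######BB#######B
318 ..#####BBB##BB##BBBBBBB######BBB#####..
324 ..#####BBB###B###BBBBB#######BBB#####..
330 ..####BBBB.##BB###BB####B###.BBBB####..
336 #######################################
342 #######################################
348 #######################################
354 #######################################
360 #######################################
366 ####B#BBB....#........##......BB#####..
372 .B#####B.......................BB####..
378 .B#####B.......................BB####B.
384 BBB###BB.......................BB####BB
390 BBB###...........................###BBB
396 BBB###...........................###BB.
-14 [326.6 339.8]
0 [326.6 310.8]
14 [326.7 280.3]
```

Bearing is held centred. Carry it to the jar.

play_rows([
  {"x": 0.002, "y": 0.03, "z": 0, "twist": 0},
  {"x": 0.005, "y": 0.08, "z": 0, "twist": 0},
  {"x": 0.009, "y": 0.13, "z": 0, "twist": 0},
  {"x": 0.012, "y": 0.18, "z": 0, "twist": 0},
  {"x": 0.016, "y": 0.23, "z": 0, "twist": 0},
  {"x": 0.019, "y": 0.28, "z": 0, "twist": 0},
  {"x": 0.023, "y": 0.33, "z": 0, "twist": 0},
  {"x": 0.026, "y": 0.37, "z": 0, "twist": 0},
])

```text
time: 21.5
tool_pos: [623.6, 48.8, 238.9]
tcp_rot: [-3.141, -0.004, 2.833]
contact_force: [0.1, 0.1, 0.4]
grip_width: 30.8
finger_force: 30.0
```

play_rows([
  {"x": 0, "y": 0.012, "z": 0, "twist": 0},
  {"x": 0, "y": 0.012, "z": 0.0, "twist": 0},
  {"x": 0, "y": 0.012, "z": 0.02, "twist": 0},
  {"x": 0, "y": 0.012, "z": 0.045, "twist": 0},
  {"x": 0, "y": 0.012, "z": 0.065, "twist": 0},
  {"x": 0, "y": 0.012, "z": 0.077, "twist": 0},
  {"x": 0, "y": 0.012, "z": 0.077, "twist": 0},
  {"x": 0, "y": 0.012, "z": 0.077, "twist": 0},
])

```text
time: 22.3
tool_pos: [628.1, 56.4, 164.6]
tcp_rot: [3.142, 0.0, 2.831]
contact_force: [-0.8, 0.5, 0.0]
grip_width: 30.9
finger_force: 30.0
```

```bash
python3 -c "
from h import *
rel(627.5,58,163)"
```

```text
shift m [0.0011 0.0014 0.0016] twist 0 | at [628.1  56.4 164.6] yaw 162.2 q [-0.03  0.61  1.33 -0.    1.2  -1.29] F [-0.8  0.5  0. ] w 30.9 t 22.3
```

Release over the mouth, then raise.

play_rows([
  {"x": 0, "y": 0.001, "z": 0, "twist": 0},
  {"x": 0, "y": 0.001, "z": 0, "twist": 0},
  {"x": 0, "y": 0.001, "z": 0.0, "twist": 0},
  {"x": 0, "y": 0.001, "z": 0, "twist": 0},
  {"x": 0, "y": 0.001, "z": -0.01, "twist": 0},
  {"x": 0, "y": 0.001, "z": -0.03, "twist": 0},
  {"x": 0, "y": 0.001, "z": -0.06, "twist": 0},
  {"x": 0, "y": 0.001, "z": -0.08, "twist": 0},
], jaw=0.5)

```text
time: 23.1
tool_pos: [628.7, 58.3, 247.1]
tcp_rot: [3.141, 0.003, 2.832]
contact_force: [-0.5, 0.8, 0.3]
grip_width: 46.1
finger_force: 0.0
```

```bash
python3 -c "
from h import *
rel(452,-246,245)
cap('wrist','w8');t=cap('top','t8')
a=cv2.imread('pics/top0.png').astype(int);d=np.abs(a-t['pixels'][:,:,::-1].astype(int)).max(2)[225:325,360:500]
n,l,st,ce=cv2.connectedComponentsWithStats((d>50).astype(np.uint8))
print([(s,c+[360,225]) for s,c in zip(st[1:,4],ce[1:]) if s>8])
"
```

```text
shift m [ 0.0755 -0.3437  0.0016] twist 0 | at [628.7  58.3 247.1] yaw 162.3 q [-0.03  0.54  1.21  0.    1.38 -1.29] F [-0.5  0.8  0.3] w 46.1 t 23.1
[(np.int32(482), array([398.02282158, 244.69917012])), (np.int32(141), array([433.31914894, 243.85106383])), (np.int32(9), array([443.88888889, 241.11111111])), (np.int32(2674), array([464.15931189, 282.51009723])), (np.int32(15), array([425.13333333, 266.73333333]))]
```

play_rows([
  {"x": 0.01, "y": -0.04, "z": 0, "twist": 0},
  {"x": 0.02, "y": -0.085, "z": 0, "twist": 0},
  {"x": 0.03, "y": -0.13, "z": 0, "twist": 0},
  {"x": 0.04, "y": -0.178, "z": 0, "twist": 0},
  {"x": 0.05, "y": -0.225, "z": 0, "twist": 0},
  {"x": 0.06, "y": -0.27, "z": 0, "twist": 0},
  {"x": 0.069, "y": -0.315, "z": 0.02, "twist": 0},
  {"x": 0.0755, "y": -0.343, "z": 0.04, "twist": 0},
])

```text
time: 24.0
tool_pos: [450.1, -247.7, 203.8]
tcp_rot: [-3.141, 0.001, 2.83]
contact_force: [0.4, 0.8, -0.1]
grip_width: 46.1
finger_force: 0.0
```

play_rows([
  {"x": 0, "y": 0, "z": 0.03, "twist": 0},
  {"x": 0, "y": 0, "z": 0.03, "twist": 0},
  {"x": 0, "y": 0, "z": 0.03, "twist": 0},
  {"x": 0, "y": 0, "z": 0.03, "twist": 0},
  {"x": 0, "y": 0, "z": 0.03, "twist": 0},
  {"x": 0, "y": 0, "z": 0.03, "twist": 0},
  {"x": 0, "y": 0, "z": 0.03, "twist": 0},
  {"x": 0, "y": 0, "z": 0.03, "twist": 0},
])

```text
time: 24.8
tool_pos: [451.8, -245.2, 174.5]
tcp_rot: [-3.142, 0.0, 2.832]
contact_force: [-0.0, -0.7, 0.1]
grip_width: 45.9
finger_force: 0.0
```

```bash
cat >> h.py <<'E'
def asc(c,u0,u1,v0,v1,su=4,sv=6):
    g=cv2.cvtColor(c['pixels'],cv2.COLOR_RGB2HSV)[v0:v1:sv,u0:u1:su]
    for i,r in enumerate(g): print(v0+sv*i,''.join('B' if p[2]<60 else '#' if p[1]<60 else 'y' if p[1]>170 and p[2]>120 else '.' for p in r))
E
python3 -c "
from h import *
rel(452,-246,31)
w=cap('wrist','w9');asc(w,220,440,140,290)
for z in (4,30):print(proj(w,[452,-246,z]))
"
```

```text
shift m [-0.0003 -0.0007  0.1435] twist 0 | at [ 451.8 -245.2  174.5] yaw 162.3 q [-0.65  0.4   1.67  0.    1.07 -1.91] F [-0.  -0.7  0.1] w 45.9 t 24.8
140 .......................................................
146 .......................................................
152 .......................................................
158 .......................................................
164 .......................................................
170 .......................................................
176 .......................................................
182 .......................................................
188 .......................................................
194 .......................................................
200 .......................................................
206 .......................................................
212 .......................................................
218 .......................................................
224 .......................................................
230 .........................BBBB..........................
236 .........................BBBB..........................
242 ..........................BB...........................
248 .......................................................
254 .......................................................
260 .......................................................
266 .......................................................
272 .......................................................
278 .......................................................
284 ..........##..............................##...........
[325.4 225.5]
[325.4 234.3]
```

Bush's bore is at (326,235), right where predicted. Descend and grasp.

play_rows([
  {"x": 0, "y": 0, "z": 0.02, "twist": 0},
  {"x": 0, "y": 0, "z": 0.05, "twist": 0},
  {"x": 0, "y": 0, "z": 0.08, "twist": 0},
  {"x": 0, "y": 0, "z": 0.105, "twist": 0},
  {"x": 0, "y": 0, "z": 0.125, "twist": 0},
  {"x": 0, "y": 0, "z": 0.136, "twist": 0},
  {"x": 0, "y": 0, "z": 0.142, "twist": 0},
  {"x": 0, "y": 0, "z": 0.142, "twist": 0},
])

```text
time: 25.65
tool_pos: [451.6, -245.3, 32.0]
tcp_rot: [3.141, -0.001, 2.832]
contact_force: [0.8, -0.9, 0.4]
grip_width: 45.8
finger_force: 0.0
```

play_rows([
  {"x": 0, "y": 0, "z": 0, "twist": 0},
  {"x": 0, "y": 0, "z": 0, "twist": 0},
  {"x": 0, "y": 0, "z": 0, "twist": 0},
  {"x": 0, "y": 0, "z": 0, "twist": 0},
  {"x": 0, "y": 0, "z": 0, "twist": 0},
  {"x": 0, "y": 0, "z": 0, "twist": 0},
  {"x": 0, "y": 0, "z": 0, "twist": 0},
  {"x": 0, "y": 0, "z": 0, "twist": 0},
], jaw=0.9)

```text
time: 26.45
tool_pos: [452.0, -245.5, 32.8]
tcp_rot: [-3.141, 0.001, 2.832]
contact_force: [-0.7, 1.1, 5.9]
grip_width: 23.4
finger_force: 30.0
```

play_rows([
  {"x": 0, "y": 0, "z": -0.03, "twist": 0},
  {"x": 0, "y": 0, "z": -0.07, "twist": 0},
  {"x": 0, "y": 0, "z": -0.11, "twist": 0},
  {"x": 0, "y": 0, "z": -0.15, "twist": 0},
  {"x": 0, "y": 0, "z": -0.19, "twist": 0},
  {"x": 0, "y": 0, "z": -0.21, "twist": 0},
  {"x": 0, "y": 0, "z": -0.21, "twist": 0},
  {"x": 0, "y": 0, "z": -0.21, "twist": 0},
])

```text
time: 27.25
tool_pos: [451.3, -245.1, 241.4]
tcp_rot: [3.141, -0.001, 2.832]
contact_force: [-0.6, -0.2, -0.8]
grip_width: 23.3
finger_force: 30.0
```

```bash
python3 -c "
from h import *
rel(627.5,58,240)"
```

```text
shift m [-0.0754  0.3424  0.0015] twist 0 | at [ 451.3 -245.1  241.4] yaw 162.2 q [-0.65  0.33  1.57  0.    1.24 -1.91] F [-0.6 -0.2 -0.8] w 23.3 t 27.2
```

Held (23.4 mm: the small bush). To the jar.

play_rows([
  {"x": -0.007, "y": 0.03, "z": 0, "twist": 0},
  {"x": -0.017, "y": 0.077, "z": 0, "twist": 0},
  {"x": -0.027, "y": 0.124, "z": 0, "twist": 0},
  {"x": -0.037, "y": 0.17, "z": 0, "twist": 0},
  {"x": -0.048, "y": 0.217, "z": 0, "twist": 0},
  {"x": -0.058, "y": 0.264, "z": 0, "twist": 0},
  {"x": -0.068, "y": 0.31, "z": 0, "twist": 0},
  {"x": -0.0755, "y": 0.342, "z": 0, "twist": 0},
])

```text
time: 28.05
tool_pos: [627.9, 60.4, 239.2]
tcp_rot: [-3.141, -0.004, 2.834]
contact_force: [0.6, -0.4, -1.1]
grip_width: 23.6
finger_force: 30.0
```

play_rows([
  {"x": 0, "y": 0, "z": 0, "twist": 0},
  {"x": 0, "y": 0, "z": 0.0, "twist": 0},
  {"x": 0, "y": 0, "z": 0.02, "twist": 0},
  {"x": 0, "y": 0, "z": 0.045, "twist": 0},
  {"x": 0, "y": 0, "z": 0.065, "twist": 0},
  {"x": 0, "y": 0, "z": 0.077, "twist": 0},
  {"x": 0, "y": 0, "z": 0.077, "twist": 0},
  {"x": 0, "y": 0, "z": 0.077, "twist": 0},
])

```text
time: 28.85
tool_pos: [628.0, 56.6, 165.7]
tcp_rot: [3.142, 0.0, 2.831]
contact_force: [-0.5, -0.2, -0.3]
grip_width: 23.2
finger_force: 30.0
```

play_rows([
  {"x": 0, "y": 0, "z": 0, "twist": 0},
  {"x": 0, "y": 0, "z": 0, "twist": 0},
  {"x": 0, "y": 0, "z": 0.0, "twist": 0},
  {"x": 0, "y": 0, "z": 0, "twist": 0},
  {"x": 0, "y": 0, "z": -0.01, "twist": 0},
  {"x": 0, "y": 0, "z": -0.03, "twist": 0},
  {"x": 0, "y": 0, "z": -0.06, "twist": 0},
  {"x": 0, "y": 0, "z": -0.08, "twist": 0},
], jaw=0.5)

```text
time: 29.65
tool_pos: [628.3, 57.4, 248.1]
tcp_rot: [3.141, 0.003, 2.832]
contact_force: [0.3, -0.7, -0.5]
grip_width: 46.0
finger_force: 0.0
```

```bash
python3 -c "
from h import *
rel(391,-329,200)
w=cap('wrist','w10')
c=cap('top','t10');asc(c,425,470,290,320,1,2)"
```

```text
shift m [ 0.1084 -0.4404  0.0475] twist 0 | at [628.3  57.4 248.1] yaw 162.3 q [-0.03  0.54  1.21  0.    1.38 -1.29] F [ 0.3 -0.7 -0.5] w 46.0 t 29.6
290 .............................................
292 .............................................
294 .............................................
296 .............................................
298 ..............#######........................
300 ............############.....................
302 ...........#############.....................
304 ...........#############.....................
306 ...........#############.....................
308 .............#########.......................
310 .............................................
312 .............................................
314 .............................................
316 .............................................
318 .............................................
```

play_rows([
  {"x": 0.011, "y": -0.045, "z": 0, "twist": 0},
  {"x": 0.022, "y": -0.09, "z": 0, "twist": 0},
  {"x": 0.033, "y": -0.135, "z": 0, "twist": 0},
  {"x": 0.044, "y": -0.18, "z": 0, "twist": 0},
  {"x": 0.055, "y": -0.225, "z": 0, "twist": 0},
  {"x": 0.066, "y": -0.27, "z": 0, "twist": 0},
  {"x": 0.077, "y": -0.315, "z": 0.0, "twist": 0},
  {"x": 0.088, "y": -0.36, "z": 0.0, "twist": 0},
])

```text
time: 30.55
tool_pos: [432.8, -259.8, 244.8]
tcp_rot: [3.141, -0.001, 2.832]
contact_force: [0.4, 0.2, -0.4]
grip_width: 46.0
finger_force: 0.0
```

play_rows([
  {"x": 0.01, "y": -0.04, "z": 0.02, "twist": 0},
  {"x": 0.018, "y": -0.07, "z": 0.04, "twist": 0},
  {"x": 0.0205, "y": -0.08, "z": 0.06, "twist": 0},
  {"x": 0.0205, "y": -0.08, "z": 0.07, "twist": 0},
  {"x": 0.0205, "y": -0.08, "z": 0.07, "twist": 0},
  {"x": 0.0205, "y": -0.08, "z": 0.07, "twist": 0},
  {"x": 0.0205, "y": -0.08, "z": 0.07, "twist": 0},
  {"x": 0.0205, "y": -0.08, "z": 0.07, "twist": 0},
])

```text
time: 31.35
tool_pos: [391.1, -328.3, 176.1]
tcp_rot: [-3.141, 0.001, 2.833]
contact_force: [0.2, -0.5, -0.0]
grip_width: 46.2
finger_force: 0.0
```

```bash
python3 -c "
from h import *
rel(391,-329,31)
w=cap('wrist','w11');asc(w,250,420,170,290)
print(proj(w,[391,-329,22]))
"
```

```text
shift m [ 1.000e-04 -6.000e-04  1.451e-01] twist 0 | at [ 391.1 -328.3  176.1] yaw 162.3 q [-0.85  0.39  1.68  0.    1.07 -2.11] F [ 0.2 -0.5 -0. ] w 46.2 t 31.4
170 ...........................................
176 ...........................................
182 ...........................................
188 ...........................................
194 ...........................................
200 ...........................................
206 ...........................................
212 ................#######....................
218 ...............#########...................
224 ..............##########...................
230 ..............#####B####...................
236 ..............##########...................
242 ...............########....................
248 .................#####.....................
254 ...........................................
260 ...........................................
266 ...........................................
272 ...........................................
278 ...........................................
284 ..###.............................###......
[325.5 230.3]
```

Pulley is at ~(326,229), as predicted. Grasp it.

play_rows([
  {"x": 0, "y": 0, "z": 0.02, "twist": 0},
  {"x": 0, "y": 0, "z": 0.05, "twist": 0},
  {"x": 0, "y": 0, "z": 0.08, "twist": 0},
  {"x": 0, "y": 0, "z": 0.105, "twist": 0},
  {"x": 0, "y": 0, "z": 0.125, "twist": 0},
  {"x": 0, "y": 0, "z": 0.137, "twist": 0},
  {"x": 0, "y": 0, "z": 0.144, "twist": 0},
  {"x": 0, "y": 0, "z": 0.144, "twist": 0},
])

```text
time: 32.2
tool_pos: [390.4, -328.5, 30.9]
tcp_rot: [3.141, -0.0, 2.832]
contact_force: [-0.0, 0.2, 0.7]
grip_width: 45.9
finger_force: 0.0
```

play_rows([
  {"x": 0, "y": 0, "z": 0, "twist": 0},
  {"x": 0, "y": 0, "z": 0, "twist": 0},
  {"x": 0, "y": 0, "z": 0, "twist": 0},
  {"x": 0, "y": 0, "z": 0, "twist": 0},
  {"x": 0, "y": 0, "z": 0, "twist": 0},
  {"x": 0, "y": 0, "z": 0, "twist": 0},
  {"x": 0, "y": 0, "z": 0, "twist": 0},
  {"x": 0, "y": 0, "z": 0, "twist": 0},
], jaw=0.9)

```text
time: 33.0
tool_pos: [390.8, -329.0, 32.0]
tcp_rot: [-3.141, 0.001, 2.832]
contact_force: [-0.1, 0.9, 5.4]
grip_width: 28.8
finger_force: 30.0
```

play_rows([
  {"x": 0, "y": 0, "z": -0.03, "twist": 0},
  {"x": 0, "y": 0, "z": -0.07, "twist": 0},
  {"x": 0, "y": 0, "z": -0.11, "twist": 0},
  {"x": 0, "y": 0, "z": -0.15, "twist": 0},
  {"x": 0, "y": 0, "z": -0.19, "twist": 0},
  {"x": 0, "y": 0, "z": -0.21, "twist": 0},
  {"x": 0, "y": 0, "z": -0.21, "twist": 0},
  {"x": 0, "y": 0, "z": -0.21, "twist": 0},
])

```text
time: 33.8
tool_pos: [390.1, -328.3, 240.7]
tcp_rot: [3.141, -0.0, 2.832]
contact_force: [0.1, -0.3, -0.4]
grip_width: 29.2
finger_force: 30.0
```

```bash
python3 -c "
from h import *
rel(627.5,58,240)"
```

```text
shift m [-0.1083  0.4403  0.0008] twist 0 | at [ 390.1 -328.3  240.7] yaw 162.3 q [-0.85  0.32  1.58  0.    1.24 -2.11] F [ 0.1 -0.3 -0.4] w 29.2 t 33.8
```

play_rows([
  {"x": -0.01, "y": 0.04, "z": 0, "twist": 0},
  {"x": -0.022, "y": 0.088, "z": 0, "twist": 0},
  {"x": -0.033, "y": 0.136, "z": 0, "twist": 0},
  {"x": -0.045, "y": 0.184, "z": 0, "twist": 0},
  {"x": -0.057, "y": 0.232, "z": 0, "twist": 0},
  {"x": -0.069, "y": 0.28, "z": 0, "twist": 0},
  {"x": -0.081, "y": 0.328, "z": 0, "twist": 0},
  {"x": -0.092, "y": 0.375, "z": 0, "twist": 0},
])

```text
time: 34.6
tool_pos: [592.3, 2.6, 238.8]
tcp_rot: [-3.141, -0.004, 2.832]
contact_force: [0.0, -1.1, -0.0]
grip_width: 29.4
finger_force: 30.0
```

play_rows([
  {"x": -0.01, "y": 0.04, "z": 0, "twist": 0},
  {"x": -0.0165, "y": 0.065, "z": 0.0, "twist": 0},
  {"x": -0.0165, "y": 0.065, "z": 0.0, "twist": 0},
  {"x": -0.0165, "y": 0.065, "z": 0.02, "twist": 0},
  {"x": -0.0165, "y": 0.065, "z": 0.045, "twist": 0},
  {"x": -0.0165, "y": 0.065, "z": 0.077, "twist": 0},
  {"x": -0.0165, "y": 0.065, "z": 0.077, "twist": 0},
  {"x": -0.0165, "y": 0.065, "z": 0.077, "twist": 0},
])

```text
time: 35.4
tool_pos: [627.2, 56.6, 163.5]
tcp_rot: [-3.141, -0.003, 2.831]
contact_force: [0.4, -0.4, 0.6]
grip_width: 29.1
finger_force: 30.0
```

play_rows([
  {"x": 0, "y": 0, "z": 0, "twist": 0},
  {"x": 0, "y": 0, "z": 0, "twist": 0},
  {"x": 0, "y": 0, "z": 0.0, "twist": 0},
  {"x": 0, "y": 0, "z": 0, "twist": 0},
  {"x": 0, "y": 0, "z": -0.02, "twist": 0},
  {"x": 0, "y": 0, "z": -0.06, "twist": 0},
  {"x": 0, "y": 0, "z": -0.1, "twist": 0},
  {"x": 0, "y": 0, "z": -0.12, "twist": 0},
], jaw=0.5)

```text
time: 36.2
tool_pos: [628.7, 57.4, 288.7]
tcp_rot: [3.14, 0.006, 2.832]
contact_force: [-0.1, 0.6, -0.9]
grip_width: 45.9
finger_force: 0.0
```

play_rows([
  {"x": 0.03, "y": 0, "z": 0, "twist": 0},
  {"x": 0.06, "y": 0, "z": 0, "twist": 0},
  {"x": 0.08, "y": 0, "z": 0.0, "twist": 0},
  {"x": 0.08, "y": 0, "z": 0, "twist": 0},
  {"x": 0.08, "y": 0, "z": 0, "twist": 0},
  {"x": 0.08, "y": 0, "z": 0, "twist": 0},
  {"x": 0.08, "y": 0, "z": 0, "twist": 0},
  {"x": 0.08, "y": 0, "z": 0, "twist": 0},
])

```text
time: 37.0
tool_pos: [552.2, 81.4, 283.8]
tcp_rot: [-3.142, -0.0, 2.831]
contact_force: [-0.1, -0.3, -0.4]
grip_width: 45.8
finger_force: 0.0
```

```bash
python3 -c "
from h import *
rel(443,146,250)
w=cap('wrist','w12')
c=cap('side','s12');t=cap('top','t12')
a=w['pixels'][:,:,::-1]
a=cv2.resize(a[200:440,100:520],(420*19//20,240*19//20))
def z(n,u0,v0,u1,v1,W,H): return cv2.resize(cv2.imread('pics/%s.png'%n)[v0:v1,u0:u1],(W,H))
print(proj(w,[627,58,130]))
u,v=map(int,proj(w,[627,58,130]))
k=np.vstack([np.hstack([z('w12',max(0,u-80),max(0,v-60),u+80,v+60,400,300),z('s12',310,170,430,260,400,300)]),np.hstack([z('t12',360,220,480,310,400,300),z('t12',150,170,310,290,400,300)])]);cv2.imwrite('pics/m12.png',k)"
```

```text
shift m [0.1236 0.0281 0.0339] twist 0 | at [552.2  81.4 283.8] yaw 162.2 q [ 0.01  0.38  1.37  0.    1.39 -1.25] F [-0.1 -0.3 -0.4] w 45.8 t 37.0
[326.9 324.6]
```

View pics/m12.png

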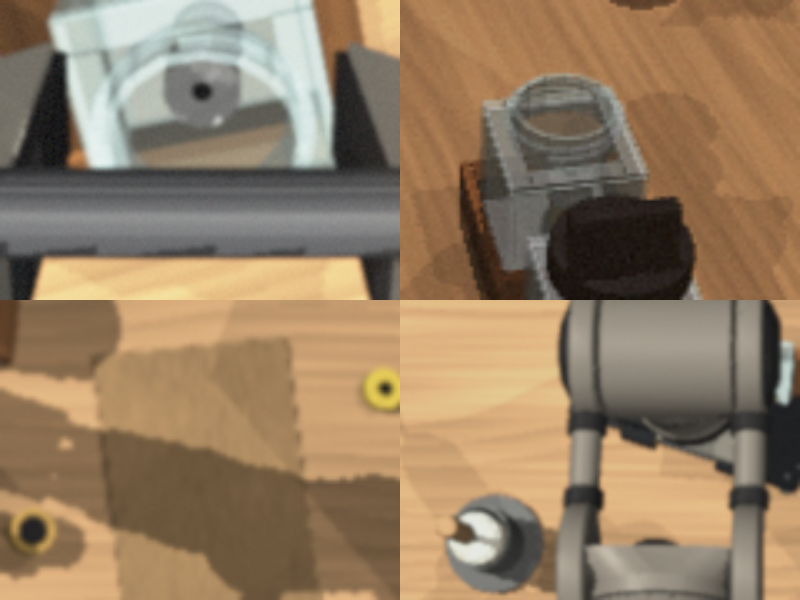

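Pulley visible inside the jar (top left crop), the cardboard is empty (bottom left), and the brush is upright. Next I refine the mouth centre with a circle fit on the existing wrist pictures.

```bash
cat > fit.py <<'E'
from h import *
def fit(f,amin=-80,amax=80,vmax=325):
    c=load(f);g=cv2.GaussianBlur(cv2.cvtColor(c['pixels'],cv2.COLOR_RGB2GRAY),(0,0),1.2).astype(np.float32)
    m=np.hypot(cv2.Sobel(g,5,1,0),cv2.Sobel(g,5,0,1))
    f0=R.from_euler('xyz',c['rotation']).as_matrix()[:2,1];base=np.arctan2(-f0[1],-f0[0])  # image-up direction
    best=[]
    for x in np.arange(617,637,1.):
        for y in np.arange(48,68,1.):
            s=0
            for r,z in((29.5,130),(33,130)):
                for a in base+np.radians(np.arange(amin,amax+1,3)):
                    u,v=proj(c,[x+r*np.cos(a),y+r*np.sin(a),z])
                    if v<vmax: s+=m[int(round(v)),int(round(u))]
            best.append((s,x,y))
    best.sort(reverse=True);print(f,best[:5])
for f in('w3','w8','w10','w12'):fit(f,vmax=322)
E
python3 fit.py
```

```text
w3 [(np.float32(5057.7437), np.float64(636.0), np.float64(51.0)), (np.float32(5055.956), np.float64(636.0), np.float64(52.0)), (np.float32(4976.6846), np.float64(625.0), np.float64(59.0)), (np.float32(4923.917), np.float64(625.0), np.float64(67.0)), (np.float32(4904.094), np.float64(636.0), np.float64(49.0))]
w8 [(np.float32(7156.7944), np.float64(625.0), np.float64(59.0)), (np.float32(7040.9565), np.float64(630.0), np.float64(67.0)), (np.float32(6993.3926), np.float64(625.0), np.float64(58.0)), (np.float32(6968.8384), np.float64(629.0), np.float64(59.0)), (np.float32(6951.919), np.float64(627.0), np.float64(55.0))]
w10 [(np.float32(7090.259), np.float64(625.0), np.float64(59.0)), (np.float32(6993.946), np.float64(627.0), np.float64(55.0)), (np.float32(6993.085), np.float64(629.0), np.float64(59.0)), (np.float32(6970.2266), np.float64(625.0), np.float64(58.0)), (np.float32(6935.91), np.float64(629.0), np.float64(58.0))]
w12 [(np.float32(9926.122), np.float64(625.0), np.float64(59.0)), (np.float32(9580.676), np.float64(624.0), np.float64(58.0)), (np.float32(9443.83), np.float64(625.0), np.float64(58.0)), (np.float32(9251.161), np.float64(624.0), np.float64(59.0)), (np.float32(8844.48), np.float64(625.0), np.float64(60.0))]
```

Consistent fit: (625,59). To cancel any camera bias, I'll measure again with the tool turned to the lid's bar angle (yaw 56°).

play_rows([
  {"x": -0.02, "y": 0, "z": 0.0, "twist": 8.5},
  {"x": -0.04, "y": 0, "z": 0.0, "twist": 17},
  {"x": -0.06, "y": 0, "z": 0.01, "twist": 25.5},
  {"x": -0.078, "y": 0, "z": 0.024, "twist": 34},
  {"x": -0.078, "y": 0, "z": 0.024, "twist": 42.5},
  {"x": -0.078, "y": 0, "z": 0.024, "twist": 51},
  {"x": -0.078, "y": 0, "z": 0.024, "twist": 59.5},
  {"x": -0.078, "y": 0, "z": 0.024, "twist": 68},
])

```text
time: 37.95
tool_pos: [626.1, 57.9, 259.9]
tcp_rot: [-3.141, -0.0, 1.639]
contact_force: [0.2, 0.2, 0.2]
grip_width: 45.6
finger_force: 0.0
```

play_rows([
  {"x": 0, "y": 0, "z": 0, "twist": 8.5},
  {"x": 0, "y": 0, "z": 0, "twist": 17},
  {"x": 0, "y": 0, "z": 0, "twist": 25.5},
  {"x": 0, "y": 0, "z": 0, "twist": 34},
  {"x": 0, "y": 0, "z": 0, "twist": 38},
  {"x": 0, "y": 0, "z": 0, "twist": 38},
  {"x": 0, "y": 0, "z": 0, "twist": 38},
  {"x": 0, "y": 0, "z": 0, "twist": 38},
])

```text
time: 38.75
tool_pos: [626.0, 57.9, 260.2]
tcp_rot: [-3.142, -0.0, 0.983]
contact_force: [-0.2, -0.6, 0.1]
grip_width: 45.7
finger_force: 0.0
```

```bash
sed -i '$d' fit.py; python3 -c "
from fit import *
cap('wrist','w13');rel(443,146,200,55.9);fit('w13',vmax=322)"
```

```text
shift m [-0.0282 -0.2011  0.0602] twist 0.4 | at [626.   57.9 260.2] yaw 56.3 q [-0.03  0.53  1.2   0.    1.41  0.56] F [0.4 0.1 1. ] w 45.7 t 38.8
w13 [(np.float32(7845.787), np.float64(621.0), np.float64(56.0)), (np.float32(7779.9937), np.float64(623.0), np.float64(55.0)), (np.float32(7760.081), np.float64(621.0), np.float64(57.0)), (np.float32(7699.768), np.float64(622.0), np.float64(55.0)), (np.float32(7617.3965), np.float64(622.0), np.float64(56.0))]
```

play_rows([
  {"x": 0, "y": 0, "z": 0, "twist": 8.5},
  {"x": 0, "y": 0, "z": 0, "twist": 17},
  {"x": 0, "y": 0, "z": 0, "twist": 25.5},
  {"x": 0, "y": 0, "z": 0, "twist": 34},
  {"x": 0, "y": 0, "z": 0, "twist": 42.5},
  {"x": 0, "y": 0, "z": 0, "twist": 51},
  {"x": 0, "y": 0, "z": 0, "twist": 59.5},
  {"x": 0, "y": 0, "z": 0, "twist": 60},
])

```text
time: 39.6
tool_pos: [625.9, 57.9, 260.2]
tcp_rot: [-3.141, 0.0, -0.066]
contact_force: [0.1, 0.5, 0.7]
grip_width: 45.6
finger_force: 0.0
```

```bash
cat >> fit.py <<'E'
from scipy.optimize import least_squares
def edge(f,vmax=322,x0=(624,58)):
    # inner rim edge + outer: score map refined
    c=load(f);g=cv2.GaussianBlur(cv2.cvtColor(c['pixels'],cv2.COLOR_RGB2GRAY),(0,0),1.2).astype(np.float32)
    m=np.hypot(cv2.Sobel(g,5,1,0),cv2.Sobel(g,5,0,1))
    f0=R.from_euler('xyz',c['rotation']).as_matrix()[:2,1];base=np.arctan2(-f0[1],-f0[0]);A=base+np.radians(np.arange(-85,86,2))
    X=np.arange(x0[0]-6,x0[0]+6.1,.5);Y=np.arange(x0[1]-6,x0[1]+6.1,.5);S=np.zeros((len(X),len(Y)))
    for i,x in enumerate(X):
        for j,y in enumerate(Y):
            P=np.array([proj(c,[x+r*np.cos(a),y+r*np.sin(a),130]) for r in(29.5,33) for a in A],np.float32);P=P[P[:,1]<vmax]
            S[i,j]=cv2.remap(m,P[:,:1],P[:,1:],cv2.INTER_LINEAR).mean()
    W=np.exp((S-S.max())/(S.max()*.03));W/=W.sum();p=np.array([(W.sum(1)*X).sum(),(W.sum(0)*Y).sum()])
    i,j=np.unravel_index(S.argmax(),S.shape);return p.round(2),(X[i],Y[j]),round(S.max(),1)
E
python3 -c "
from fit import *
cap('wrist','w14');o=bot.get_obs();print(o['tool_pos'],o['tcp_rot'][2])
M=[];Bm=[];
for f,yw in(('w8',2.832),('w12',2.831),('w13',.983),('w14',o['tcp_rot'][2])):
    p,q,s=edge(f);print(f,p,q,s);c,sn=np.cos(yw),np.sin(yw);M+=[[1,0,c,sn],[0,1,sn,-c]];Bm+=list(q)
x,r,_,_=np.linalg.lstsq(np.array(M),np.array(Bm),rcond=None);print(x.round(2),r,(np.array(M)@x-Bm).round(1))
rel(443,146,200,55.9)"
```

```text
[625.93553143  57.93125611 260.19712936] -0.06274824887621211
w8 [627.2   57.45] (np.float64(625.0), np.float64(58.5)) 65.7
w12 [624.75  58.55] (np.float64(624.5), np.float64(58.5)) 91.5
w13 [622.52  55.8 ] (np.float64(621.5), np.float64(56.0)) 72.9
w14 [623.97  58.68] (np.float64(624.0), np.float64(58.5)) 65.1
[ 6.2361e+02  5.8270e+01 -1.1800e+00  9.0000e-02] [7.04500013] [-0.2 -0.5  0.3 -0.5  1.5  1.2 -1.6 -0.2]
shift m [-0.1881 -0.0764  0.0602] twist -59.5 | at [625.9  57.9 260.2] yaw -3.6 q [-0.03  0.53  1.2   0.    1.41  1.6 ] F [ 1.1  0.9 -1.5] w 45.7 t 39.6
```

play_rows([
  {"x": -0.02, "y": -0.008, "z": 0, "twist": -8},
  {"x": -0.05, "y": -0.02, "z": 0, "twist": -16},
  {"x": -0.085, "y": -0.034, "z": 0, "twist": -24},
  {"x": -0.12, "y": -0.049, "z": 0.0, "twist": -32},
  {"x": -0.15, "y": -0.061, "z": 0.02, "twist": -40},
  {"x": -0.175, "y": -0.071, "z": 0.04, "twist": -48},
  {"x": -0.188, "y": -0.076, "z": 0.06, "twist": -56},
  {"x": -0.188, "y": -0.076, "z": 0.06, "twist": -59.5},
])

```text
time: 40.45
tool_pos: [440.1, 146.7, 198.2]
tcp_rot: [-3.138, 0.003, 0.984]
contact_force: [-0.6, 0.4, 0.4]
grip_width: 45.8
finger_force: 0.0
```

play_rows([
  {"x": 0, "y": 0, "z": 0, "twist": 0},
  {"x": 0, "y": 0, "z": 0, "twist": 0},
  {"x": 0, "y": 0, "z": 0, "twist": 0},
  {"x": 0, "y": 0, "z": 0, "twist": 0},
  {"x": 0, "y": 0, "z": 0, "twist": 0},
  {"x": 0, "y": 0, "z": 0, "twist": 0},
  {"x": 0, "y": 0, "z": 0, "twist": 0},
  {"x": 0, "y": 0, "z": 0, "twist": 0},
])

```text
time: 41.25
tool_pos: [443.3, 146.1, 200.2]
tcp_rot: [-3.142, -0.0, 0.973]
contact_force: [-0.7, 0.0, 0.9]
grip_width: 46.1
finger_force: 0.0
```

```bash
python3 -c "
from h import *
rel(443,146,200,55.9)
w=cap('wrist','w15');g=cv2.cvtColor(w['pixels'],cv2.COLOR_RGB2GRAY);g=cv2.resize(g[150:325,220:430],None,fx=3.6,fy=3.4,interpolation=cv2.INTER_CUBIC)
g=np.clip(g.astype(float)*2.2,0,255).astype(np.uint8);cv2.imwrite('pics/w15c.png',g);print(proj(w,[443,146,20]))"
```

```text
shift m [-0.0002 -0.0002  0.0002] twist -0.2 | at [443.3 146.1 200.2] yaw 55.7 q [0.15 0.29 1.76 0.   1.1  0.75] F [-0.7  0.   0.9] w 46.1 t 41.2
[327.1 220.1]
```

View pics/w15c.png

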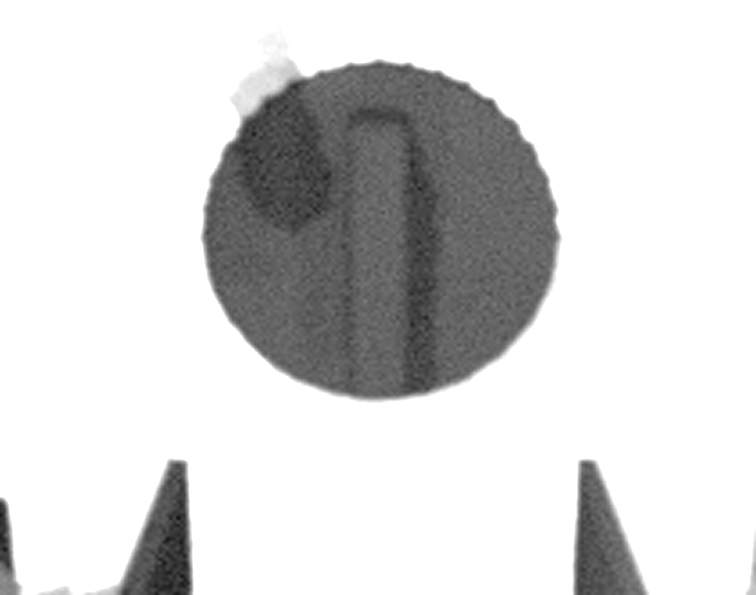

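Lid disc centre is at (325.7,217.6), with the bar aligned to the tool's x axis. The shift needed is about +3 mm in x and −1 mm in y. Descend and grip.

play_rows([
  {"x": 0.003, "y": -0.001, "z": 0.02, "twist": 0},
  {"x": 0.003, "y": -0.001, "z": 0.05, "twist": 0},
  {"x": 0.003, "y": -0.001, "z": 0.085, "twist": 0},
  {"x": 0.003, "y": -0.001, "z": 0.115, "twist": 0},
  {"x": 0.003, "y": -0.001, "z": 0.135, "twist": 0},
  {"x": 0.003, "y": -0.001, "z": 0.145, "twist": 0},
  {"x": 0.003, "y": -0.001, "z": 0.151, "twist": 0},
  {"x": 0.003, "y": -0.001, "z": 0.151, "twist": 0},
])

```text
time: 42.1
tool_pos: [444.3, 149.1, 49.2]
tcp_rot: [-3.141, 0.0, 0.973]
contact_force: [0.1, 0.1, -0.2]
grip_width: 46.1
finger_force: 0.0
```

play_rows([
  {"x": 0, "y": 0, "z": 0, "twist": 0},
  {"x": 0, "y": 0, "z": 0, "twist": 0},
  {"x": 0, "y": 0, "z": 0, "twist": 0},
  {"x": 0, "y": 0, "z": 0, "twist": 0},
  {"x": 0, "y": 0, "z": 0, "twist": 0},
  {"x": 0, "y": 0, "z": 0, "twist": 0},
  {"x": 0, "y": 0, "z": 0, "twist": 0},
  {"x": 0, "y": 0, "z": 0, "twist": 0},
], jaw=0.95)

```text
time: 42.9
tool_pos: [444.4, 149.2, 49.5]
tcp_rot: [3.141, -0.0, 0.973]
contact_force: [-1.1, 0.0, 5.2]
grip_width: 13.8
finger_force: 30.0
```

play_rows([
  {"x": 0, "y": 0, "z": -0.03, "twist": 0},
  {"x": 0, "y": 0, "z": -0.07, "twist": 0},
  {"x": 0, "y": 0, "z": -0.11, "twist": 0},
  {"x": 0, "y": 0, "z": -0.15, "twist": 0},
  {"x": 0, "y": 0, "z": -0.17, "twist": 0},
  {"x": 0, "y": 0, "z": -0.17, "twist": 0},
  {"x": 0, "y": 0, "z": -0.17, "twist": 0},
  {"x": 0, "y": 0, "z": -0.17, "twist": 0},
])

```text
time: 43.7
tool_pos: [443.3, 149.0, 217.5]
tcp_rot: [-3.139, 0.002, 0.973]
contact_force: [0.9, -0.7, -0.3]
grip_width: 13.8
finger_force: 30.0
```

```bash
python3 -c "
from h import *
rel(623.5,58.3,218,130)"
```

```text
shift m [ 0.0265  0.2    -0.0011] twist -74.3 | at [443.3 149.  217.5] yaw 55.7 q [0.16 0.27 1.73 0.   1.15 0.76] F [ 0.9 -0.7 -0.3] w 13.8 t 43.7
```

play_rows([
  {"x": 0.003, "y": 0.02, "z": 0, "twist": -8.5},
  {"x": 0.007, "y": 0.055, "z": 0, "twist": -17},
  {"x": 0.012, "y": 0.09, "z": 0, "twist": -25.5},
  {"x": 0.017, "y": 0.125, "z": 0, "twist": -34},
  {"x": 0.021, "y": 0.155, "z": 0, "twist": -42.5},
  {"x": 0.024, "y": 0.18, "z": 0, "twist": -51},
  {"x": 0.026, "y": 0.195, "z": 0, "twist": -59.5},
  {"x": 0.0265, "y": 0.2, "z": 0, "twist": -68},
])

```text
time: 44.5
tool_pos: [625.0, 57.3, 216.2]
tcp_rot: [-3.138, -0.002, 2.165]
contact_force: [0.5, -0.2, -0.5]
grip_width: 13.9
finger_force: 30.0
```

play_rows([
  {"x": 0, "y": 0, "z": 0, "twist": -6},
  {"x": 0, "y": 0, "z": 0, "twist": -6},
  {"x": 0, "y": 0, "z": 0, "twist": -6},
  {"x": 0, "y": 0, "z": 0, "twist": -6},
  {"x": 0, "y": 0, "z": 0, "twist": -6},
  {"x": 0, "y": 0, "z": 0, "twist": -6},
  {"x": 0, "y": 0, "z": 0, "twist": -6},
  {"x": 0, "y": 0, "z": 0, "twist": -6},
])

```text
time: 45.3
tool_pos: [624.4, 58.5, 219.3]
tcp_rot: [3.141, 0.0, 2.264]
contact_force: [-0.4, 0.7, -1.2]
grip_width: 13.8
finger_force: 30.0
```

```bash
python3 -c "
from h import *
rel(623.5,58.3,174,130)
c=cap('side','s16');t=cap('top','t16')
print(proj(c,[623.5,58.3,130]))
crop('s16',300,110,430,230,5,'s16c')"
```

```text
shift m [ 0.0004 -0.0008  0.0453] twist -0.3 | at [624.4  58.5 219.3] yaw 129.7 q [-0.03  0.56  1.27  0.    1.32 -0.72] F [-0.4  0.7 -1.2] w 13.8 t 45.3
[358.3 201.7]
```

View pics/s16c.png

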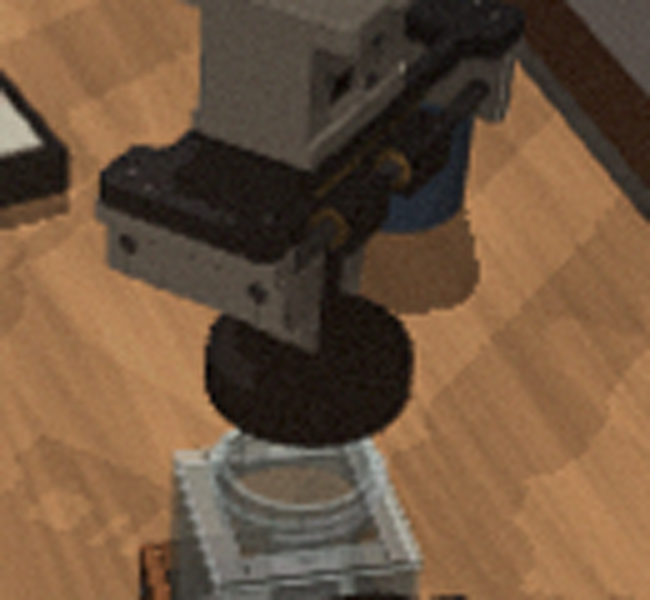

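Lid (crop x≈309 → col 361.8) hangs over the neck (col ~359.6, expected lean +1.7), so it is centred. Lower gently.

play_rows([
  {"x": 0, "y": 0, "z": 0.01, "twist": 0},
  {"x": 0, "y": 0, "z": 0.02, "twist": 0},
  {"x": 0, "y": 0, "z": 0.03, "twist": 0},
  {"x": 0, "y": 0, "z": 0.036, "twist": 0},
  {"x": 0, "y": 0, "z": 0.04, "twist": 0},
  {"x": 0, "y": 0, "z": 0.042, "twist": 0},
  {"x": 0, "y": 0, "z": 0.042, "twist": 0},
  {"x": 0, "y": 0, "z": 0.042, "twist": 0},
])

```text
time: 46.2
tool_pos: [624.6, 58.5, 177.6]
tcp_rot: [3.141, 0.001, 2.265]
contact_force: [-0.5, -0.3, -0.2]
grip_width: 13.7
finger_force: 30.0
```

play_rows([
  {"x": 0, "y": 0, "z": 0.001, "twist": 0},
  {"x": 0, "y": 0, "z": 0.002, "twist": 0},
  {"x": 0, "y": 0, "z": 0.003, "twist": 0},
  {"x": 0, "y": 0, "z": 0.003, "twist": 0},
  {"x": 0, "y": 0, "z": 0.003, "twist": 0},
  {"x": 0, "y": 0, "z": 0.003, "twist": 0},
  {"x": 0, "y": 0, "z": 0.003, "twist": 0},
  {"x": 0, "y": 0, "z": 0.003, "twist": 0},
])

```text
time: 47.0
tool_pos: [624.2, 58.7, 174.1]
tcp_rot: [-3.141, -0.001, 2.265]
contact_force: [-3.2, 3.4, -0.4]
grip_width: 14.1
finger_force: 30.0
```

```bash
python3 -c "
from h import *
rel(623.5,58.3,172,130);print(bot.get_obs()['moment'].round(2))"
```

```text
shift m [ 0.0001 -0.0008  0.0021] twist -0.2 | at [624.2  58.7 174.1] yaw 129.8 q [-0.03  0.59  1.33  0.    1.22 -0.72] F [-3.2  3.4 -0.4] w 14.1 t 47.0
[ 0.67  0.4  -0.06]
```

Side force of ~4.7 N along tool +x: shift the lid 1.5 mm that way, then continue down.

play_rows([
  {"x": 0.001, "y": 0, "z": 0.0, "twist": 0},
  {"x": 0.0015, "y": 0, "z": 0.0, "twist": 0},
  {"x": 0.0015, "y": 0, "z": 0.0, "twist": 0},
  {"x": 0.0015, "y": 0, "z": 0.0, "twist": 0},
  {"x": 0.0015, "y": 0, "z": 0.0, "twist": 0},
  {"x": 0.0015, "y": 0, "z": 0.0, "twist": 0},
  {"x": 0.0015, "y": 0, "z": 0.0, "twist": 0},
  {"x": 0.0015, "y": 0, "z": 0.0, "twist": 0},
])

```text
time: 47.8
tool_pos: [623.5, 59.6, 174.2]
tcp_rot: [3.142, 0.0, 2.265]
contact_force: [-0.2, -0.3, -1.3]
grip_width: 13.9
finger_force: 30.0
```

play_rows([
  {"x": 0, "y": 0, "z": 0.001, "twist": 0},
  {"x": 0, "y": 0, "z": 0.0015, "twist": 0},
  {"x": 0, "y": 0, "z": 0.0015, "twist": 0},
  {"x": 0, "y": 0, "z": 0.0015, "twist": 0},
  {"x": 0, "y": 0, "z": 0.0015, "twist": 0},
  {"x": 0, "y": 0, "z": 0.0015, "twist": 0},
  {"x": 0, "y": 0, "z": 0.0015, "twist": 0},
  {"x": 0, "y": 0, "z": 0.0015, "twist": 0},
])

```text
time: 48.6
tool_pos: [623.6, 59.6, 173.0]
tcp_rot: [3.141, 0.0, 2.265]
contact_force: [0.3, -0.4, 5.3]
grip_width: 13.8
finger_force: 30.0
```

```bash
python3 -c "
from h import *
rel(623.5,58.3,172,130);print(bot.get_obs()['moment'].round(2))"
```

```text
shift m [-0.0009 -0.0009  0.001 ] twist -0.2 | at [623.6  59.6 173. ] yaw 129.8 q [-0.03  0.59  1.34  0.    1.21 -0.72] F [ 0.3 -0.4  5.3] w 13.8 t 48.6
[-0.09  0.22  0.04]
```

Lid rests on the thread (5 N, lid ~9.5 mm up as expected). Loosen the fingers to 17 mm and turn counter-clockwise.

play_rows([
  {"x": 0, "y": 0, "z": 0.0, "twist": 0},
  {"x": 0, "y": 0, "z": 0, "twist": 0},
  {"x": 0, "y": 0, "z": -0.001, "twist": 0},
  {"x": 0, "y": 0, "z": -0.001, "twist": 0},
  {"x": 0, "y": 0, "z": -0.001, "twist": 0},
  {"x": 0, "y": 0, "z": -0.001, "twist": 0},
  {"x": 0, "y": 0, "z": -0.001, "twist": 0},
  {"x": 0, "y": 0, "z": -0.001, "twist": 0},
], jaw=0.815)

```text
time: 49.4
tool_pos: [623.5, 59.6, 173.7]
tcp_rot: [3.141, -0.0, 2.265]
contact_force: [-0.7, -0.6, -0.6]
grip_width: 17.0
finger_force: 0.0
```

```bash
python3 -c "
from h import *
rel(623.5,59.3,173,130);cap('side','s17')"
```

```text
shift m [-0.0003 -0.0002  0.0007] twist -0.2 | at [623.5  59.6 173.7] yaw 129.8 q [-0.03  0.59  1.34  0.    1.21 -0.72] F [-0.7 -0.6 -0.6] w 17.0 t 49.4
```

play_rows([
  {"x": 0, "y": 0, "z": 0, "twist": -5},
  {"x": 0, "y": 0, "z": 0, "twist": -10},
  {"x": 0, "y": 0, "z": 0, "twist": -16},
  {"x": 0, "y": 0, "z": 0, "twist": -22},
  {"x": 0, "y": 0, "z": 0, "twist": -28},
  {"x": 0, "y": 0, "z": 0, "twist": -34},
  {"x": 0, "y": 0, "z": 0, "twist": -40},
  {"x": 0, "y": 0, "z": 0, "twist": -46},
])

```text
time: 50.25
tool_pos: [624.1, 59.7, 174.7]
tcp_rot: [3.141, 0.002, 3.071]
contact_force: [0.2, 0.3, 4.1]
grip_width: 16.9
finger_force: 4.4
```

```bash
cat >> h.py <<'E'
def lidrow(f,col=None):
    # bottom edge of dark lid against glass around its columns in the side view
    c=load(f);g=cv2.cvtColor(c['pixels'],cv2.COLOR_RGB2GRAY).astype(int)
    out=[]
    for u in range(340,381,5):
        d=g[170:225,u]<45;r=np.where(d)[0];out.append(170+r.max() if len(r) else 0)
    return out
E
python3 -c "
from h import *
rel(623.5,59.3,173,130);cap('side','s18');print(bot.get_obs()['moment'].round(2))
for f in('s16','s17','s18'):print(lidrow(f))"
```

```text
shift m [ 0.0005 -0.0005  0.0017] twist 46.0 | at [624.1  59.7 174.7] yaw 176.0 q [-0.03  0.59  1.34  0.    1.21 -1.53] F [0.2 0.3 4.1] w 16.9 t 50.2
[ 0.08 -0.07  0.02]
[0, np.int64(193), np.int64(196), np.int64(197), np.int64(198), np.int64(198), np.int64(197), np.int64(195), np.int64(190)]
[np.int64(205), np.int64(212), np.int64(214), np.int64(216), np.int64(216), np.int64(216), np.int64(214), np.int64(211), 0]
[0, np.int64(211), np.int64(213), np.int64(215), np.int64(215), np.int64(215), np.int64(213), np.int64(210), np.int64(181)]
```

Lid is rising. Continue in small turns, one millimetre higher.

play_rows([
  {"x": 0, "y": 0, "z": -0.001, "twist": -2},
  {"x": 0, "y": 0, "z": -0.001, "twist": -4},
  {"x": 0, "y": 0, "z": -0.001, "twist": -6},
  {"x": 0, "y": 0, "z": -0.001, "twist": -8},
  {"x": 0, "y": 0, "z": -0.001, "twist": -10},
  {"x": 0, "y": 0, "z": -0.001, "twist": -12},
  {"x": 0, "y": 0, "z": -0.001, "twist": -12},
  {"x": 0, "y": 0, "z": -0.001, "twist": -12},
])

```text
time: 51.1
tool_pos: [623.4, 59.6, 174.6]
tcp_rot: [3.141, -0.0, -3.008]
contact_force: [-0.4, 1.1, -0.9]
grip_width: 17.1
finger_force: 0.1
```

```bash
python3 -c "
from h import *
rel(623.5,59.3,173,130);cap('side','s19');print(lidrow('s19'))"
```

```text
shift m [-0.0001 -0.0003  0.0016] twist 57.6 | at [623.4  59.6 174.6] yaw -172.4 q [-0.03  0.59  1.34  0.    1.22 -1.73] F [-0.4  1.1 -0.9] w 17.1 t 51.1
[np.int64(203), np.int64(210), np.int64(213), np.int64(214), np.int64(215), np.int64(214), np.int64(213), np.int64(210), np.int64(181)]
```

play_rows([
  {"x": 0, "y": 0, "z": 0, "twist": -1},
  {"x": 0, "y": 0, "z": 0, "twist": -2},
  {"x": 0, "y": 0, "z": 0, "twist": -3},
  {"x": 0, "y": 0, "z": 0, "twist": -4},
  {"x": 0, "y": 0, "z": 0, "twist": -5},
  {"x": 0, "y": 0, "z": 0, "twist": -6},
  {"x": 0, "y": 0, "z": 0, "twist": -6},
  {"x": 0, "y": 0, "z": 0, "twist": -6},
])

```text
time: 51.95
tool_pos: [623.4, 59.6, 174.7]
tcp_rot: [3.141, 0.0, -2.902]
contact_force: [-0.3, 0.0, 0.5]
grip_width: 17.1
finger_force: 0.2
```

```bash
python3 -c "
from h import *
rel(623.5,59.3,173,130);cap('side','s20');print(lidrow('s20'))"
```

```text
shift m [ 0.     -0.0003  0.0017] twist 63.7 | at [623.4  59.6 174.7] yaw -166.3 q [-0.03  0.59  1.34  0.    1.22 -1.84] F [-0.3  0.   0.5] w 17.1 t 52.0
[np.int64(205), np.int64(212), np.int64(215), np.int64(217), np.int64(217), np.int64(217), np.int64(215), np.int64(212), np.int64(182)]
```

Clicked down: the side-view edge dropped from row 214.5 to 217, ≈7 mm. Now screw clockwise.

play_rows([
  {"x": 0, "y": 0, "z": 0, "twist": 6},
  {"x": 0, "y": 0, "z": 0, "twist": 12},
  {"x": 0, "y": 0, "z": 0, "twist": 18},
  {"x": 0, "y": 0, "z": 0, "twist": 24},
  {"x": 0, "y": 0, "z": 0, "twist": 30},
  {"x": 0, "y": 0, "z": 0, "twist": 36},
  {"x": 0, "y": 0, "z": 0, "twist": 42},
  {"x": 0, "y": 0, "z": 0, "twist": 48},
])

```text
time: 52.8
tool_pos: [623.4, 59.6, 174.6]
tcp_rot: [3.142, -0.0, 2.539]
contact_force: [0.2, -0.4, -0.3]
grip_width: 16.8
finger_force: 0.3
```

play_rows([
  {"x": 0, "y": 0, "z": 0.001, "twist": 6},
  {"x": 0, "y": 0, "z": 0.002, "twist": 12},
  {"x": 0, "y": 0, "z": 0.003, "twist": 18},
  {"x": 0, "y": 0, "z": 0.003, "twist": 24},
  {"x": 0, "y": 0, "z": 0.003, "twist": 30},
  {"x": 0, "y": 0, "z": 0.003, "twist": 36},
  {"x": 0, "y": 0, "z": 0.003, "twist": 42},
  {"x": 0, "y": 0, "z": 0.003, "twist": 48},
])

```text
time: 53.6
tool_pos: [624.1, 59.9, 172.4]
tcp_rot: [3.139, -0.0, 1.702]
contact_force: [0.4, 1.9, 0.4]
grip_width: 17.2
finger_force: 2.5
```

```bash
python3 -c "
from h import *
rel(623.5,59.3,170,50);cap('side','s21');print(lidrow('s21'),bot.get_obs()['moment'].round(2))"
```

```text
shift m [-0.0005 -0.0007  0.0024] twist 47.5 | at [624.1  59.9 172.4] yaw 97.5 q [-0.03  0.59  1.34  0.    1.21 -0.16] F [0.4 1.9 0.4] w 17.2 t 53.6
[np.int64(207), np.int64(215), np.int64(218), np.int64(219), np.int64(219), np.int64(219), np.int64(217), np.int64(214), np.int64(172)] [-0.04 -0.08  0.02]
```

play_rows([
  {"x": 0, "y": 0, "z": 0, "twist": 6},
  {"x": 0, "y": 0, "z": 0, "twist": 12},
  {"x": 0, "y": 0, "z": 0, "twist": 18},
  {"x": 0, "y": 0, "z": 0, "twist": 24},
  {"x": 0, "y": 0, "z": 0, "twist": 30},
  {"x": 0, "y": 0, "z": 0, "twist": 36},
  {"x": 0, "y": 0, "z": 0, "twist": 42},
  {"x": 0, "y": 0, "z": 0, "twist": 48},
])

```text
time: 54.45
tool_pos: [624.9, 60.3, 171.9]
tcp_rot: [3.139, -0.003, 0.867]
contact_force: [5.9, 2.9, -3.1]
grip_width: 17.0
finger_force: 8.6
```

play_rows([
  {"x": 0, "y": 0, "z": 0, "twist": 3},
  {"x": 0, "y": 0, "z": 0, "twist": 6},
  {"x": 0, "y": 0, "z": 0, "twist": 9},
  {"x": 0, "y": 0, "z": 0, "twist": 12},
  {"x": 0, "y": 0, "z": 0, "twist": 15},
  {"x": 0, "y": 0, "z": 0, "twist": 18},
  {"x": 0, "y": 0, "z": 0, "twist": 20},
  {"x": 0, "y": 0, "z": 0, "twist": 20},
])

```text
time: 55.25
tool_pos: [625.7, 60.1, 171.6]
tcp_rot: [3.139, -0.005, 0.521]
contact_force: [9.5, 1.4, -5.9]
grip_width: 17.0
finger_force: 10.5
```

```bash
python3 -c "
from h import *
rel(623.5,59.3,170,50);cap('side','s22');print(lidrow('s22'),bot.get_obs()['moment'].round(2),bot.get_obs()['finger_force'])"
```

```text
shift m [-0.0023 -0.0005  0.0016] twist -20.2 | at [625.7  60.1 171.6] yaw 29.8 q [-0.03  0.59  1.34  0.    1.2   1.02] F [ 9.5  1.4 -5.9] w 17.0 t 55.2
[np.int64(209), np.int64(215), np.int64(218), np.int64(219), np.int64(219), np.int64(218), np.int64(217), np.int64(213), np.int64(184)] [ 0.21 -1.49  0.23] 10.327493380755186
```

Load is building (lid turned ~146°, edge at home height). A little more clockwise, then unload and open.

play_rows([
  {"x": 0, "y": 0, "z": 0, "twist": 4},
  {"x": 0, "y": 0, "z": 0, "twist": 8},
  {"x": 0, "y": 0, "z": 0, "twist": 12},
  {"x": 0, "y": 0, "z": 0, "twist": 12},
  {"x": 0, "y": 0, "z": 0, "twist": 10},
  {"x": 0, "y": 0, "z": 0, "twist": 7},
  {"x": 0, "y": 0, "z": 0, "twist": 4},
  {"x": 0, "y": 0, "z": 0, "twist": 3},
])

```text
time: 56.1
tool_pos: [623.4, 59.6, 171.6]
tcp_rot: [-3.141, 0.0, 0.47]
contact_force: [0.5, -0.1, -0.2]
grip_width: 17.2
finger_force: 0.0
```

play_rows([
  {"x": 0, "y": 0, "z": 0, "twist": 0},
  {"x": 0, "y": 0, "z": 0, "twist": 0},
  {"x": 0, "y": 0, "z": 0, "twist": 0},
  {"x": 0, "y": 0, "z": 0, "twist": 0},
  {"x": 0, "y": 0, "z": -0.02, "twist": 0},
  {"x": 0, "y": 0, "z": -0.04, "twist": 0},
  {"x": 0, "y": 0, "z": -0.055, "twist": 0},
  {"x": 0, "y": 0, "z": -0.055, "twist": 0},
], jaw=0.5)

```text
time: 56.9
tool_pos: [624.5, 59.7, 229.2]
tcp_rot: [3.139, -0.004, 0.467]
contact_force: [0.6, 0.4, 0.2]
grip_width: 45.8
finger_force: 0.0
```

play_rows([
  {"x": 0, "y": 0, "z": 0, "twist": 0},
  {"x": 0, "y": 0, "z": 0, "twist": 0},
  {"x": 0, "y": 0, "z": 0, "twist": 0},
  {"x": 0, "y": 0, "z": 0, "twist": 0},
  {"x": 0, "y": 0, "z": 0, "twist": 0},
  {"x": 0, "y": 0, "z": 0, "twist": 0},
  {"x": 0, "y": 0, "z": 0, "twist": 0},
  {"x": 0, "y": 0, "z": 0, "twist": 0},
], jaw=0.98)

```text
time: 57.7
tool_pos: [623.5, 59.6, 226.7]
tcp_rot: [3.142, -0.0, 0.467]
contact_force: [-0.1, -0.9, -0.2]
grip_width: 1.8
finger_force: 0.0
```

```bash
python3 -c "
from h import *
rel(623.5,59.3,188);cap('side','s23');print(lidrow('s23'))"
```

```text
shift m [-0.0001  0.0003  0.0387] twist 0 | at [623.5  59.6 226.7] yaw 26.8 q [-0.03  0.55  1.26  0.    1.33  1.08] F [-0.1 -0.9 -0.2] w 1.8 t 57.7
[np.int64(210), np.int64(215), np.int64(218), np.int64(219), np.int64(219), np.int64(219), np.int64(217), np.int64(213), 0]
```

play_rows([
  {"x": 0, "y": 0, "z": 0.015, "twist": 0},
  {"x": 0, "y": 0, "z": 0.028, "twist": 0},
  {"x": 0, "y": 0, "z": 0.035, "twist": 0},
  {"x": 0, "y": 0, "z": 0.0385, "twist": 0},
  {"x": 0, "y": 0, "z": 0.0395, "twist": 0},
  {"x": 0, "y": 0, "z": 0.0395, "twist": 0},
  {"x": 0, "y": 0, "z": 0.0395, "twist": 0},
  {"x": 0, "y": 0, "z": 0.0395, "twist": 0},
])

```text
time: 58.55
tool_pos: [623.7, 59.6, 187.7]
tcp_rot: [3.141, -0.001, 0.467]
contact_force: [-0.2, 0.5, -0.1]
grip_width: 2.0
finger_force: 0.0
```

play_rows([
  {"x": 0, "y": 0, "z": 0.0005, "twist": 0},
  {"x": 0, "y": 0, "z": 0.001, "twist": 0},
  {"x": 0, "y": 0, "z": 0.0015, "twist": 0},
  {"x": 0, "y": 0, "z": 0.0015, "twist": 0},
  {"x": 0, "y": 0, "z": 0.0015, "twist": 0},
  {"x": 0, "y": 0, "z": 0.0015, "twist": 0},
  {"x": 0, "y": 0, "z": 0.0015, "twist": 0},
  {"x": 0, "y": 0, "z": 0.0015, "twist": 0},
])

```text
time: 59.35
tool_pos: [623.5, 59.6, 185.7]
tcp_rot: [-3.142, -0.0, 0.467]
contact_force: [0.2, 0.1, 0.1]
grip_width: 1.8
finger_force: 0.0
```

play_rows([
  {"x": 0, "y": 0, "z": 0.0005, "twist": 0},
  {"x": 0, "y": 0, "z": 0.001, "twist": 0},
  {"x": 0, "y": 0, "z": 0.001, "twist": 0},
  {"x": 0, "y": 0, "z": 0.001, "twist": 0},
  {"x": 0, "y": 0, "z": 0.001, "twist": 0},
  {"x": 0, "y": 0, "z": 0.001, "twist": 0},
  {"x": 0, "y": 0, "z": 0.001, "twist": 0},
  {"x": 0, "y": 0, "z": 0.001, "twist": 0},
])

```text
time: 60.15
tool_pos: [623.5, 59.6, 185.3]
tcp_rot: [3.141, -0.001, 0.467]
contact_force: [-1.0, -0.4, 5.7]
grip_width: 1.6
finger_force: 2.7
```

Contact at TCP 185.3 means bar top ≈160 mm: lid is home. Retract and hand in.

play_rows([
  {"x": 0, "y": 0, "z": -0.01, "twist": 0},
  {"x": 0, "y": 0, "z": -0.03, "twist": 0},
  {"x": 0, "y": 0, "z": -0.06, "twist": 0},
  {"x": 0, "y": 0, "z": -0.09, "twist": 0},
  {"x": 0, "y": 0, "z": -0.1, "twist": 0},
  {"x": 0, "y": 0, "z": -0.1, "twist": 0},
  {"x": 0, "y": 0, "z": -0.1, "twist": 0},
  {"x": 0, "y": 0, "z": -0.1, "twist": 0},
])

```text
time: 60.95
tool_pos: [622.8, 59.6, 282.7]
tcp_rot: [-3.14, 0.003, 0.467]
contact_force: [-0.6, 0.7, -0.4]
grip_width: 1.4
finger_force: 0.0
```

```bash
python3 -c "
from h import *
print(bot.close_job())"
```

```text
the job is handed in; nothing more can be done
None
```

The job is handed in at about 61 s: two brush strokes done, brush back upright in its stand, the bearing, small bush and pulley dropped into the jar (only the pulley seen inside, the sheet is empty), and the lid clicked off the thread start and screwed home (bar top touched at about 160 mm); the hand-in call returned no verdict.

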